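Stack spotting tiles on the sloping rack and latch the keeper

TASK

Put the two porcelain tiles away on the sloping rack: first the blue one flat on the board, then the white one flat on top of it, each let go lying square and centred with its low end touching the backstop. Then push the orange sprung keeper down the slope behind them until its catch snaps in and holds it. Leave the other things standing where they are.

Things in the scene. Friction and masses are not known exactly. Their poses are not given: they have to be found in the camera images.
- blue_tile_center (a point): flat blue porcelain spotting tile, 110 (x) x 60 (y) x 12 (z) mm, 0.16 kg, 15 shallow ring marks on top (not raised); this point is its centre, 6 mm above its underside. Lies flat on the worktop at the start, left or right of the rack. Grip it across its 60 mm width
- white_tile_center (a point): flat white porcelain spotting tile, 110 (x) x 60 (y) x 12 (z) mm, 0.16 kg, 15 shallow ring marks on top (not raised); this point is its centre, 6 mm above its underside. Lies flat on the worktop at the start, left or right of the rack. Grip it across its 60 mm width
- ramp: sloping aluminium board of the fixed rack, 52 mm wide, 205 mm long, no side walls. Origin: middle of the line where its upper face meets the backstop, 36 mm above the worktop. x runs uphill along it (0.35 rad above level, roughly away from the robot), y across it to the left looking uphill, z off its face. Tiles do not slide down by themselves
- backstop (a point): middle of the backstop's top edge, on its inner face (ramp x = 0, 34 mm off the board): plate at the board's low end, nearest the robot, 70 mm wide, 8 mm thick, square to the board
- keeper_tab (a point): mid-thickness of the orange keeper's upright push tab, 46 mm off the board, 10 mm below the tab's top. Tab 10 mm thick (ramp x), 36 mm wide (ramp y); push its uphill face, 5 mm uphill of this point, free space behind. The keeper's fence (52 mm wide, top 32 mm off the board) faces the tiles 31 mm downhill of this point
- keeper (a joint): sprung travel of the orange keeper downhill along the board, m: 0 = sprung back (start), 0.040 = end stop. A spring of 2 to 4 N drives it back; passing the catch takes about 5 to 6 N. Past about 0.035 the catch snaps in and holds it at about 0.034 when let go; short of that it springs back to 0. Its fence is 152 mm uphill of the backstop at 0, 118 mm when held
- catch_knob (a point): centre of the red knob of the sprung catch pin beside the board (left looking uphill); works by itself when the keeper passes. Its black housing reaches 19 mm off the board, 52 mm from its middle line
- timer: small white count-down timer standing upright, 28 x 66 x 62 mm; a bystander, origin at the centre of its underside
- petri_dish: clear round dish with a white filter, 66 mm across, 12 mm high; a bystander, origin at the centre of its underside
- wash_bottle: clear plastic wash bottle with red cap and bent spout, 69 x 98 x 215 mm; a bystander, origin at the centre of its underside

How it is judged (in metres and radians):
On the way, in this order (a step that is already met when the one before it is completed fails the run):
1. the blue tile lies released on the board, flat, square and against the backstop, with the keeper still back (x of blue_tile_center in the frame of ramp between 0.05 and 0.0595 m and y of blue_tile_center in the frame of ramp between -0.012 and 0.012 m and z of blue_tile_center in the frame of ramp between 0.0035 and 0.009 m and angle between the z axis of blue_tile_center and the z axis of ramp, either way round below 0.06 rad and angle between the x axis of blue_tile_center and the x axis of ramp, either way round below 0.09 rad and contact force between the fingers and blue_tile below 0.2 N and linear speed of blue_tile below 0.02 m/s and value of joint keeper below 0.015 m), for 0.2 s.
2. the white tile lies released on the blue one, both flat, square and against the backstop, with the keeper still back (x of blue_tile_center in the frame of ramp between 0.05 and 0.0595 m and y of blue_tile_center in the frame of ramp between -0.012 and 0.012 m and z of blue_tile_center in the frame of ramp between 0.0035 and 0.009 m and angle between the z axis of each of blue_tile_center, white_tile_center and the z axis of ramp, either way round below 0.06 rad and angle between the x axis of each of blue_tile_center, white_tile_center and the x axis of ramp, either way round below 0.09 rad and x of white_tile_center in the frame of ramp between 0.05 and 0.0595 m and y of white_tile_center in the frame of ramp between -0.012 and 0.012 m and z of white_tile_center in the frame of ramp between 0.0155 and 0.021 m and contact force between the fingers and white_tile below 0.2 N and linear speed of white_tile below 0.02 m/s and value of joint keeper below 0.015 m), for 0.2 s.
At the end, for the whole second after the job is handed in: Blue tile on the board, white tile on it, both flat (0.06 rad, 2.5 mm), low ends within 4.5 mm of the backstop, within 12 mm of the board's middle, turned under 0.09 rad, at rest and released; keeper held by its catch (beyond 0.031 m) (x of blue_tile_center in the frame of ramp between 0.05 and 0.0595 m and y of blue_tile_center in the frame of ramp between -0.012 and 0.012 m and z of blue_tile_center in the frame of ramp between 0.0035 and 0.009 m and angle between the z axis of each of blue_tile_center, white_tile_center and the z axis of ramp, either way round below 0.06 rad and angle between the x axis of each of blue_tile_center, white_tile_center and the x axis of ramp, either way round below 0.09 rad and x of white_tile_center in the frame of ramp between 0.05 and 0.0595 m and y of white_tile_center in the frame of ramp between -0.012 and 0.012 m and z of white_tile_center in the frame of ramp between 0.0155 and 0.021 m and contact force between the fingers and blue_tile below 0.2 N and linear speed of each of blue_tile, white_tile below 0.02 m/s and contact force between the fingers and white_tile below 0.2 N and value of joint keeper above 0.031 m); the robot touches nothing.
It fails at once if the timer is moved more than 25 mm (distance of timer from where it was at the start of the episode above 0.025 m).
It fails at once if the petri dish is moved more than 25 mm (distance of petri_dish from where it was at the start of the episode above 0.025 m).
It fails at once if the wash bottle is moved more than 25 mm (distance of wash_bottle from where it was at the start of the episode above 0.025 m).
It also fails if it takes over 64 s, if anything falls off the work surface, if the arm or the gripper's body presses on something with over 40 N, if the wrist force passes 120 N, or if a joint passes its speed limit or range.

ROBOT

A 6-joint arm with a two-finger parallel gripper is mounted at the origin on a cart in front of the work surface, level with it; the furniture and walls round the work are solid. World frame = base frame: x ahead of the robot, y to its left, z up, the work surface at z = 0. Lengths are in m, angles in degrees, forces in N, time in s.
With the tool pointing down it reaches from about 0.375 to 0.9 m from the base axis. Payload 3.1 kg.
Tool frame: the origin (TCP) lies midway between the tips of the shut fingers; the grasp point (between the pads) lies 19 mm behind it; x points along the fingers, z is the direction in which the jaws open and shut, and the axes are right-handed (so a half turn about x gives the same grasp; the last joint's range is limited). The gripper opens to 87 mm and grips with 3 to 60 N. Pads are 19 mm wide; open, the fingers measure 117 mm over their backs; the gripper's body (75 mm by 190 mm) begins 51 mm behind the grasp point.
Start: joints at [-10.227, 30.224, 82.088, -0, 67.689, -10.227], TCP at [0.625, 0, 0.223] pointing down, gripper open.
Joint ranges: [-176.69, 176.69], [-43.24, 126.21], [12.49, 139.97], [-82, 262], [0, 151.66], [-163.58, 163.58]. Speed limits (degrees/s): [159.86, 159.86, 180, 180, 180, 180].

INTERFACE

Orientations are given as a 3x3 rotation matrix whose columns are the frame's x, y, z axes.
In Python, from rig import * gives the robot as it stands.
- The arm moves only by the tool play_rows, never from a script. Its argument "rows" is a list that holds one entry, the list of rows, each a list of 7 numbers: the shift along the tool's x, y, z in m, then the turn, a rotation vector about the tool's x, y, z in degrees, then the finger opening in m, from 0 to 0.087. A call has 1 to 12 rows; each row is the pose to reach, as a shift and turn from the pose commanded when the call began, along the tool's axes at that moment; what a row does not reach only later rows make up. A row lasts 1/10 s, in which the tool goes at most 50 mm and 8.59 degrees, less where a joint would pass 70% of its speed; a pose out of reach is approached as far as the arm can. A call with a gripper value outside its range is refused whole. The fingers move at their own pace and stop on an object; the grip force is fixed at half the most. Time passes only in rows, so rows that repeat a pose let the fingers close. It gives the time, the measured TCP pose, the force and the opening at its end, in the units of the state.
- read_state(): the state, without advancing time (a new reading comes with each control period).
- capture(name): name is "scene" or "side" or "wrist"; returns a dict with "pixels" (480x640x3 uint8, red, green, blue), "intrinsics" (3x3 intrinsics, pixels), "rvec" (rotation vector, rad) and "tvec" (3), from world to camera coordinates, as OpenCV has them. Camera axes: x right, y down, z forward; pixel columns grow to the right and rows downward; lengths in m; the calibration is good to about 2 mm. A picture is of the moment at which its call begins. There is no depth.
- hand_in(): hands the job in, once; it reports no verdict.
Trained networks look in the newest picture that a camera, given by its name, has taken for a name from the list of things; names that differ only in an ending like _2 or _b are one class to them, and where a whole thing is asked for, a point or a joint stands for the part that bears it (a point fixed in the world has none). Each returns a list of dicts, best first, with "p" (0 to 1); they miss things now and then, are a little off and sometimes report something else, mostly with a low value. They report only what shows in the picture. A call takes as long as a camera call.
- trace(camera, target): "mask" (480x640 bool, what is visible of it) and "at" ([column, row] in pixels, amid what is visible of it).
The state is a dict: "time_s": time; "joint_positions": joint angles; "qvel": joint speeds; "tau": joint torques, N m; "position": TCP position; "tcp_rot": TCP orientation; "force": force on the tool from outside, world axes, zero at the start; "moment": the same for the moment, N m; "opening": opening from 0.0 (shut) to 1.0 (fully open).
Only numpy, scipy, OpenCV 4.12 (cv2) and the standard library are available. Lean on these libraries where they do the work, as an engineer would, in place of code of your own. Each camera call takes 0.05 s, during which the arm holds its last target.

## Working session

There is one attempt and no reset: what is moved stays moved. The work goes in short steps, Python scripts to look and compute and a tool call to move; the robot and the scene stay as the last step left them, time stands still between calls to the robot, and variables do not carry over. Pictures are saved under pics/ and viewed, and the job is handed in when it is done.

Besides the shell and the picture viewer there is one more tool, called after "Emit:" by a JSON object that holds its "api" and its "payload", one argument or row to a line. play_rows: Moves the arm, as the interface text tells. Its arguments: {"type":"object","properties":{"rows":{"type":"array"}},"required":["rows"]}

```bash
ls; mkdir -p pics
python3 - <<'E'
from rig import *
import cv2
for n in ["scene","side","wrist"]:
    c=capture(n); cv2.imwrite(f"pics/{n}0.png",c["pixels"][:,:,::-1])
    R=cv2.Rodrigues(c["rvec"])[0] if hasattr(c["rvec"],'shape') else None
    import numpy as np
    R=cv2.Rodrigues(np.array(c["rvec"],float))[0]
    print(n,np.round(-R.T@np.array(c["tvec"]),3),np.round(R[2],3),np.array(c["intrinsics"])[0])
    for t in ["blue_tile_center","white_tile_center","ramp","keeper_tab","catch_knob","timer","petri_dish","wash_bottle"]:
        print(t,[(round(d["p"],2),np.round(d["at"]).tolist(),int(d["mask"].sum())) for d in trace(n,t)][:3])
s=read_state();print(s)
E
```

```text
pics
scene [-0.201 -0.795  0.676] [ 0.637  0.623 -0.454] [570.02790747   0.         322.96078136]
blue_tile_center [(0.96, [379.0, 368.0], 1686)]
white_tile_center [(0.78, [216.0, 258.0], 733)]
ramp [(0.77, [302.0, 257.0], 2183)]
keeper_tab [(0.87, [324.0, 234.0], 468)]
catch_knob []
timer [(0.89, [293.0, 220.0], 577)]
petri_dish []
wash_bottle []
side [ 0.192 -1.045  1.04 ] [ 0.284  0.715 -0.639] [554.32947333   0.         317.67335298]
blue_tile_center [(0.78, [299.0, 379.0], 1189)]
white_tile_center [(0.94, [247.0, 236.0], 578)]
ramp [(0.87, [295.0, 265.0], 1428)]
keeper_tab [(0.77, [316.0, 251.0], 295)]
catch_knob []
timer []
petri_dish [(0.58, [359.0, 328.0], 487)]
wash_bottle [(0.65, [424.0, 337.0], 1725), (0.29, [247.0, 236.0], 576)]
wrist [0.625 0.068 0.384] [ 0.    -0.249 -0.968] [355.3092921    0.         327.79053766]
blue_tile_center []
white_tile_center []
ramp []
keeper_tab [(0.64, [286.0, 248.0], 3964)]
catch_knob [(0.95, [277.0, 174.0], 444)]
timer [(0.71, [426.0, 16.0], 1117)]
petri_dish [(0.64, [330.0, 360.0], 271)]
wash_bottle []
{'time_s': 1.35, 'joint_positions': array([-1.02262114e+01,  3.02223438e+01,  8.20860134e+01,  2.85609286e-03,
        6.76904633e+01, -1.02274736e+01]), 'qvel': array([-0.05284274,  0.0119414 ,  0.12906531,  0.08353992,  0.06136109,
       -0.10776071]), 'tau': array([ 1.32022320e-03, -4.39999616e+01, -1.76979768e+01,  6.35947287e-02,
        5.05723350e-02, -1.08162951e-05]), 'position': array([6.24990267e-01, 5.73725002e-05, 2.22570251e-01]), 'tcp_rot': array([[ 2.84463754e-05, -3.10753615e-06,  1.00000000e+00],
       [ 4.17295816e-05,  9.99999999e-01,  3.10634910e-06],
       [-9.99999999e-01,  4.17294933e-05,  2.84465050e-05]]), 'force': array([ 0.40972535,  0.74534731, -0.10632395]), 'moment': array([-0.01624594, -0.0067269 , -0.02900749]), 'opening': 1.000869546434986}
```

View images.

View pics/scene0.png

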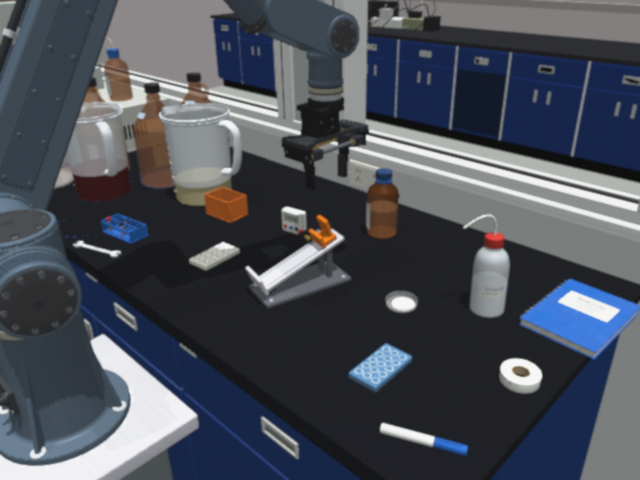

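View pics/side0.png

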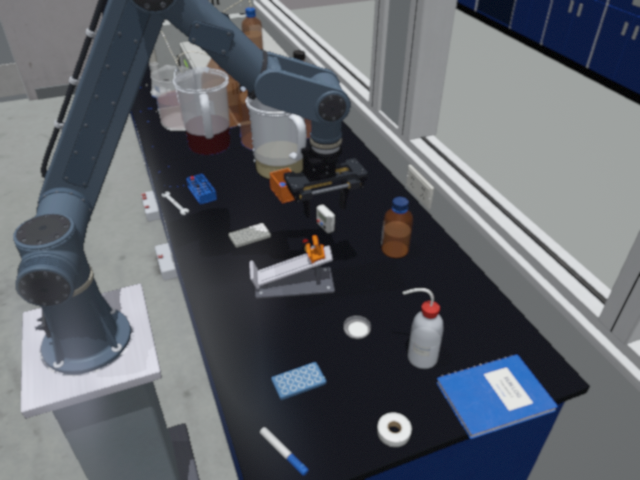

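View pics/wrist0.png

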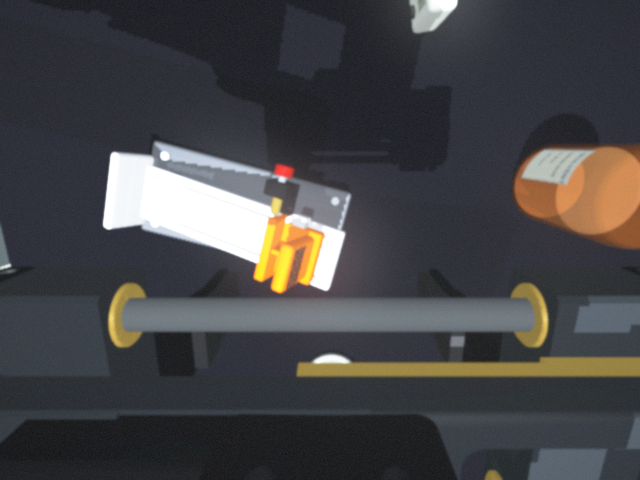

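```bash
cat > h.py <<'E'
from rig import *
import numpy as np, cv2
from scipy.optimize import minimize, least_squares
def cam(n):
    c=capture(n); return c
def proj(c,P):
    return cv2.projectPoints(np.array(P,float).reshape(-1,3),np.array(c["rvec"],float),np.array(c["tvec"],float),np.array(c["intrinsics"],float),None)[0].reshape(-1,2)
def ray(c,uv,z):
    R=cv2.Rodrigues(np.array(c["rvec"],float))[0];o=-R.T@np.array(c["tvec"]).ravel()
    d=R.T@np.linalg.inv(np.array(c["intrinsics"]))@np.array([uv[0],uv[1],1.]);return o+d*(z-o[2])/d[2]
def box(R,t,sz):
    h=np.array(sz)/2
    return np.array([[a,b,e] for a in(-1,1) for b in(-1,1) for e in(-1,1)])*h@R.T+t
def Rz(a): return np.array([[np.cos(a),-np.sin(a),0],[np.sin(a),np.cos(a),0],[0,0,1]])
def sil(c,P,s=4):
    h=cv2.convexHull((proj(c,P)*2**s).astype(np.int32))
    m=np.zeros((480,640),np.uint8);cv2.fillConvexPoly(m,h,255,cv2.LINE_AA,s);return m/255.
def fit_tile(obs,z=0.006,guess=None):
    # obs list of (cam,mask)
    best=None
    if guess is None:
        c,m=obs[0]; ys,xs=np.nonzero(m);g=ray(c,(xs.mean(),ys.mean()),z)[:2]
    else: g=guess[:2]
    def f(p):
        e=0
        for c,m in obs:
            s=sil(c,box(Rz(p[2]*10),np.array([p[0],p[1],z]),(.11,.06,.012)));m=m.astype(float)
            e+=np.abs(s-m).sum()/m.sum()
        return e
    for a in np.linspace(0,np.pi,12,endpoint=False):
        r=minimize(f,[g[0],g[1],a/10],method="Nelder-Mead",options=dict(initial_simplex=np.array([[g[0],g[1],a/10],[g[0]+.015,g[1],a/10],[g[0],g[1]+.015,a/10],[g[0],g[1],a/10+.02]])))
        if best is None or r.fun<best.fun: best=r
    return best.x[0],best.x[1],np.degrees(best.x[2]*10)%180,best.fun/len(obs)
E
python3 - <<'E'
from h import *
import pickle
C={}
S={}
for n in ["scene","side","wrist"]:
    c=cam(n); C[n]=c
    for t in ["blue_tile_center","white_tile_center","ramp","keeper_tab","petri_dish","wash_bottle","timer"][:4]:
        if n!="wrist":
            d=trace(n,t)
            if d: S[n,t]=d[0]["mask"]
pickle.dump((C,S),open("d0.pkl","wb"))
for t in ["blue_tile_center","white_tile_center"]:
    o=[(C[n],S[n,t]) for n in("scene","side") if (n,t) in S]
    print(t,fit_tile(o),[fit_tile([x]) for x in o])
w=C["wrist"]["pixels"][120:320,90:370]
cv2.imwrite("pics/wz.png",cv2.resize(w,None,fx=2.8,fy=2.8,interpolation=cv2.INTER_CUBIC)[:,:,::-1])
w=C["scene"]["pixels"][205:310,235:375]
cv2.imwrite("pics/sz.png",cv2.resize(w,None,fx=5.5,fy=5.5,interpolation=cv2.INTER_CUBIC)[:,:,::-1])
w=C["side"]["pixels"][225:305,235:345]
cv2.imwrite("pics/dz.png",cv2.resize(w,None,fx=7,fy=7,interpolation=cv2.INTER_CUBIC)[:,:,::-1])
E
```

```text
blue_tile_center (np.float64(0.7531647751990369), np.float64(0.14538882581148446), np.float64(53.779559751171526), np.float64(1.006763699712745)) [(np.float64(0.7533432399822033), np.float64(0.1455607005971189), np.float64(53.626266091836754), np.float64(0.5115249593287096)), (np.float64(0.439199280466956), np.float64(-0.3055627862164568), np.float64(3.253946053052353), np.float64(0.12016215769008023))]
white_tile_center (np.float64(0.48401044292646384), np.float64(0.24882440792208516), np.float64(6.87869576209539), np.float64(0.19734677058737835)) [(np.float64(0.48429013059522075), np.float64(0.24615816114489938), np.float64(9.31716535918946), np.float64(0.16576000873887162)), (np.float64(0.48409298810727336), np.float64(0.2498730474627045), np.float64(5.687907502706253), np.float64(0.22494532784758517))]
```

View pics/wz.png

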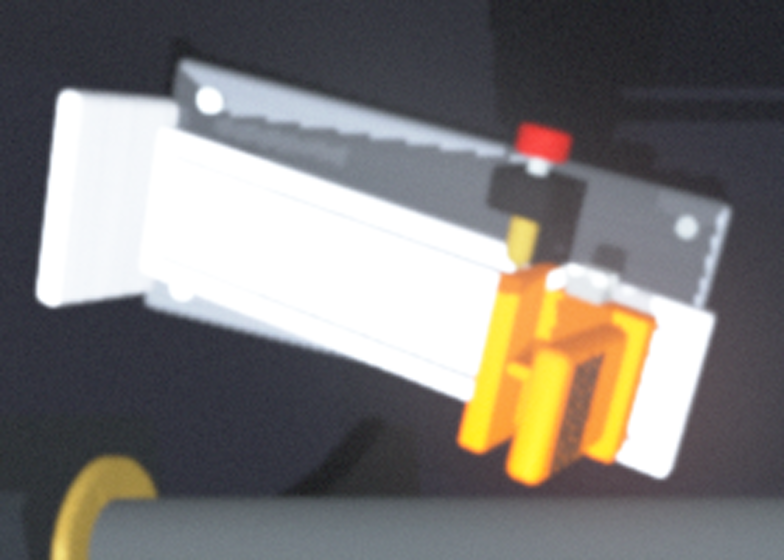

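View pics/sz.png

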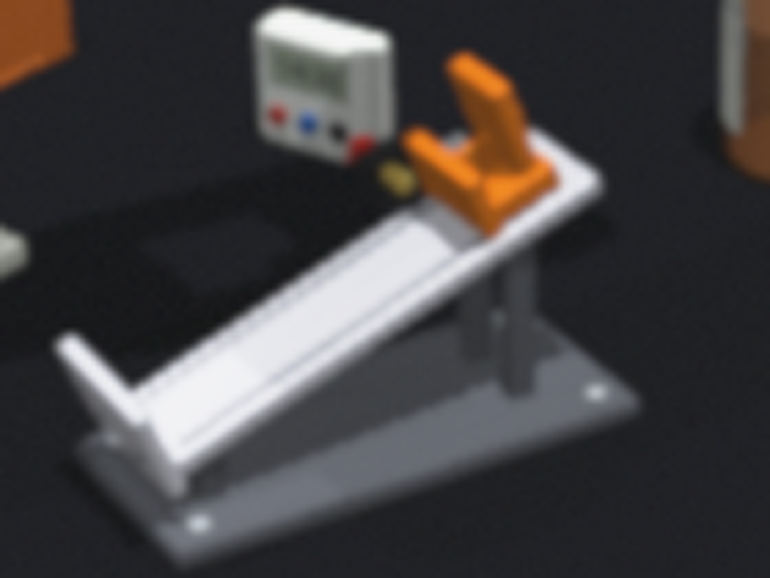

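View pics/dz.png

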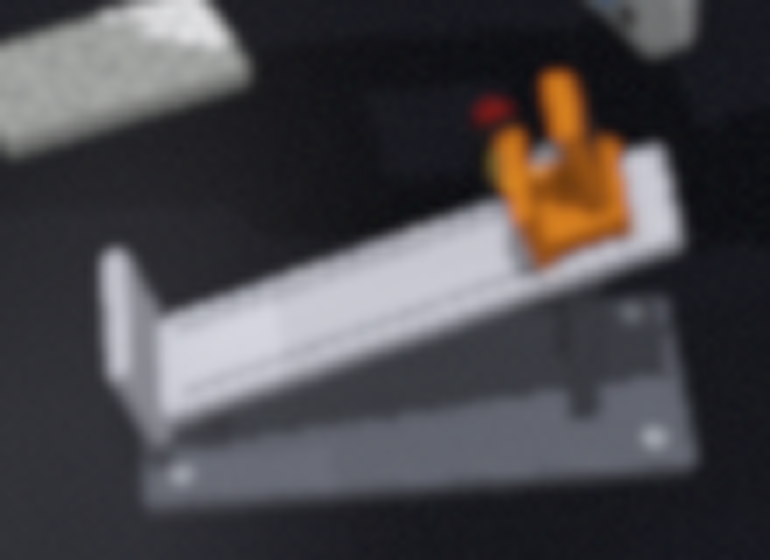

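```bash
cat >> h.py <<'E'
SL=0.35
def ramp_T(p):
    R=Rz(p[2])@cv2.Rodrigues(np.array([0,-SL,0]))[0]
    return R,np.array([p[0],p[1],p[3] if len(p)>3 else 0.036])
E
cat > fr.py <<'E'
from h import *
import pickle
C,S=pickle.load(open("d0.pkl","rb"))
off=dict(wrist=(90,120,2.8),scene=(235,205,5.5),side=(235,225,7))
O=[("wrist",(.205,.026,0),(713,315)),("wrist",(.205,-.026,0),(668,476)),("wrist",(0,.026,0),(163,128)),("wrist",(0,-.026,0),(141,276)),
("scene",(.205,-.026,0),(602,180)),("scene",(.205,.026,0),(538,130)),("scene",(0,-.026,0),(180,457)),
("side",(.205,-.026,0),(684,232)),("side",(.205,.026,0),(668,145)),("side",(0,-.026,0),(165,413)),("side",(0,.026,0),(162,322)),
]
def px(n,q): a,b,s=off[n]; return np.array([(q[0]+.5)/s-.5+a,(q[1]+.5)/s-.5+b])
def res(p,full=False):
    R,t=ramp_T(p);out=[]
    for n,P,q in O:
        out.append(proj(C[n],R@np.array(P)+t)[0]-px(n,q))
    return np.array(out) if full else np.array(out).ravel()
r=least_squares(res,[.45,0,-.3],loss="soft_l1");print(r.x,np.degrees(r.x[2]))
for o,e in zip(O,res(r.x,True)): print(o[0],o[1],np.round(e,1))
for n in off:
    s=least_squares(lambda p:(np.array([e for o,e in zip(O,res(p,True)) if o[0]==n])).ravel(),r.x); print(n,s.x,np.abs(s.fun).max())
R,t=ramp_T(r.x)
L=[[(0,.026,0),(.205,.026,0),(.205,-.026,0),(0,-.026,0),(0,.026,0)],[(0,.035,0),(0,.035,.034),(0,-.035,.034),(0,-.035,0)],[(.152,.026,0),(.152,.026,.032),(.152,-.026,.032),(.152,-.026,0)],
[(.188,.018,.036),(.188,.018,.056),(.188,-.018,.056),(.188,-.018,.036)]]
for n,(a,b,s) in off.items():
    w=C[n]["pixels"][b:b+int(560/s),a:a+int(784/s)]
    im=cv2.resize(w,None,fx=s,fy=s,interpolation=cv2.INTER_CUBIC)[:,:,::-1].copy()
    for l in L:
        q=(proj(C[n],np.array(l)@R.T+t)-[a,b]+.5)*s-.5
        cv2.polylines(im,[q.astype(np.int32)],False,(0,0,255),1)
    cv2.imwrite(f"pics/o_{n}.png",im)
np.save("ramp.npy",r.x)
# tiles with side/scene individually
from itertools import product
m=S["scene","blue_tile_center"]; print(m.sum(),[ (np.nonzero(m)[i].min(),np.nonzero(m)[i].max()) for i in (0,1)])
for n in("scene","side"):
    for tt in ("blue","white"):
        mm=S[n,tt+"_tile_center"]; ys,xs=np.nonzero(mm); print(n,tt,ray(C[n],(xs.mean(),ys.mean()),.009),ray(C[n],(379,368),.009) )
E
python3 fr.py
```

```text
[ 0.44559915  0.02444903 -0.25521279] -14.622615858177742
wrist (0.205, 0.026, 0) [ 0.3 -0. ]
wrist (0.205, -0.026, 0) [0.1 0.8]
wrist (0, 0.026, 0) [0.2 0.6]
wrist (0, -0.026, 0) [ 1.3 -0.9]
scene (0.205, -0.026, 0) [-0.8 -1.4]
scene (0.205, 0.026, 0) [-1.8 -1.1]
scene (0, -0.026, 0) [-1.1  1. ]
side (0.205, -0.026, 0) [-1.2  0.7]
side (0.205, 0.026, 0) [-1.7  0.4]
side (0, -0.026, 0) [-0.   0.7]
side (0, 0.026, 0) [-0.4  0.6]
wrist [ 0.44512645  0.02435567 -0.25311123] 0.889056246046863
scene [ 0.44713234  0.02412131 -0.27985266] 0.806668324000043
side [ 0.44851249  0.02638116 -0.26211968] 0.7859853299356132
458 [(np.int64(216), np.int64(246)), (np.int64(308), np.int64(336))]
scene blue [0.74346868 0.13091511 0.009     ] [ 0.42953549 -0.31178133  0.009     ]
scene white [0.47812462 0.24077566 0.009     ] [ 0.42953549 -0.31178133  0.009     ]
side blue [ 0.43718411 -0.3088133   0.009     ] [ 0.62417895 -0.34473121  0.009     ]
side white [0.48317341 0.24374854 0.009     ] [ 0.62417895 -0.34473121  0.009     ]
```

View overlays.

View pics/o_wrist.png

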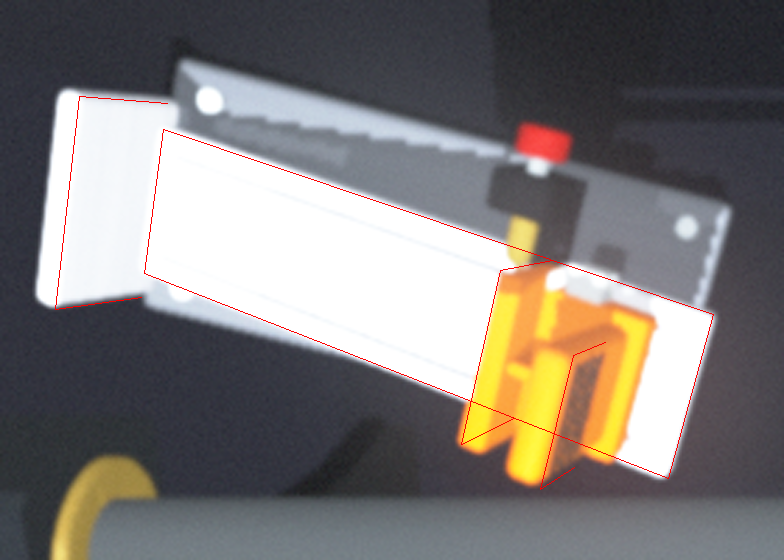

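View pics/o_side.png

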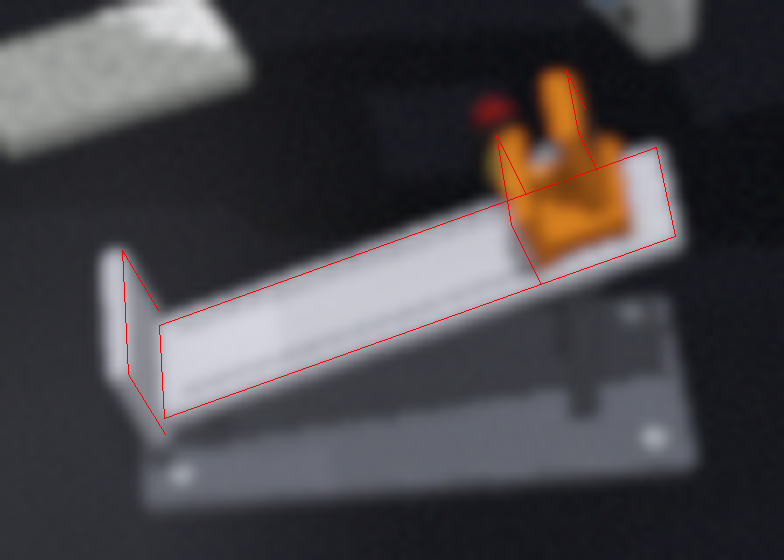

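Run:
```python
from h import *
import pickle
C,S=pickle.load(open("d0.pkl","rb"))
p=C["scene"]["pixels"].astype(int)
m=(p[:,:,2]>p[:,:,0]+30)&(p[:,:,2]>90)
m[:340]=0;m[:,:340]=0;m[:,420:]=0;m[395:]=0
m=cv2.morphologyEx(m.astype(np.uint8),cv2.MORPH_CLOSE,np.ones((5,5)))>0
print(m.sum(),fit_tile([(C["scene"],m)]),fit_tile([(C["scene"],m),(C["side"],S["side","blue_tile_center"])]))
for n,uv in(("scene",(401,308)),("side",(357,333)),("scene",(489,312)),("side",(424,365)),("scene",(294,232))):print(n,uv,ray(C[n],uv,0))
```

```text
1633 (np.float64(0.44201864536734037), np.float64(-0.30656493149514663), np.float64(3.6540443271260665), np.float64(0.10329839222890626)) (np.float64(0.43948276210974546), np.float64(-0.3061018715790795), np.float64(2.8721073727628337), np.float64(0.11631409472587265))
scene (401, 308) [ 0.61631812 -0.2198564   0.        ]
side (357, 333) [ 0.62535439 -0.22156083  0.        ]
scene (489, 312) [ 0.72688317 -0.36070747  0.        ]
side (424, 365) [ 0.73014512 -0.36938441  0.        ]
scene (294, 232) [0.70878607 0.20118436 0.        ]
```

Emit:
{"api": "play_rows", "payload": {
  "rows": [
    [[0.072, -0.306, -0.185, 87, 0, 0, 0.087], [0.072, -0.306, -0.185, 87, 0, 0, 0.087], [0.072, -0.306, -0.185, 87, 0, 0, 0.087], [0.072, -0.306, -0.185, 87, 0, 0, 0.087], [0.072, -0.306, -0.185, 87, 0, 0, 0.087], [0.072, -0.306, -0.185, 87, 0, 0, 0.087], [0.072, -0.306, -0.185, 87, 0, 0, 0.087], [0.072, -0.306, -0.185, 87, 0, 0, 0.087], [0.072, -0.306, -0.185, 87, 0, 0, 0.087], [0.072, -0.306, -0.185, 87, 0, 0, 0.087], [0.072, -0.306, -0.185, 87, 0, 0, 0.087], [0.072, -0.306, -0.185, 87, 0, 0, 0.087]]
  ]
}}

```text
time_s: 3.1
position: [0.4401, -0.306, 0.1506]
tcp_rot: [[0.0, 0.998, 0.055], [-0.0, 0.055, -0.998], [-1.0, 0.0, 0.0]]
force: [-0.3, 0.1, -0.8]
opening: 0.999
```

Run:
```python
from h import *
c=cam("wrist");cv2.imwrite("pics/w1.png",c["pixels"][:,:,::-1])
d=trace("wrist","blue_tile_center");print([(x["p"],x["at"],x["mask"].sum()) for x in d])
s=read_state();print(s["time_s"],s["position"],s["tcp_rot"].round(3),s["joint_positions"].round(1))
if d: print(fit_tile([(c,d[0]["mask"])],guess=(.44,-.306)))
```

```text
[(0.91, [327.7, 222.0], np.int64(8346))]
3.2 [ 0.44014954 -0.30579841  0.15062523] [[ 0.     0.998  0.055]
 [-0.     0.055 -0.998]
 [-1.     0.     0.   ]] [-46.7  29.2  99.   -0.   51.9  40.1]
(np.float64(0.43787047169727383), np.float64(-0.3071932824803601), np.float64(2.042186470130133), np.float64(0.06373324311752018))
```

View pics/w1.png

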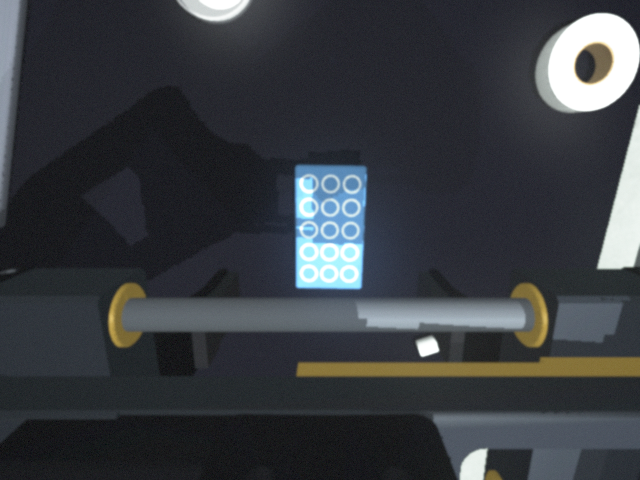

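Emit:
{"api": "play_rows", "payload": {
  "rows": [
    [[0.05, -0.002, 0.001, 1, 0, 0, 0.087], [0.1, -0.002, 0.001, 1, 0, 0, 0.087], [0.13, -0.002, 0.001, 1, 0, 0, 0.087], [0.14, -0.002, 0.001, 1, 0, 0, 0.087], [0.148, -0.002, 0.001, 1, 0, 0, 0.087], [0.148, -0.002, 0.001, 1, 0, 0, 0.087]]
  ]
}}

```text
time_s: 3.8
position: [0.4385, -0.3073, 0.0027]
tcp_rot: [[0.0, 0.999, 0.036], [-0.0, 0.036, -0.999], [-1.0, 0.0, 0.0]]
force: [-0.9, -0.4, 0.6]
opening: 1.001
```

Emit:
{"api": "play_rows", "payload": {
  "rows": [
    [[0, 0, 0, 0, 0, 0, 0.05], [0, 0, 0, 0, 0, 0, 0.05], [0, 0, 0, 0, 0, 0, 0.05], [0, 0, 0, 0, 0, 0, 0.05], [0, 0, 0, 0, 0, 0, 0.05], [0, 0, 0, 0, 0, 0, 0.05], [0, 0, 0, 0, 0, 0, 0.05], [0, 0, 0, 0, 0, 0, 0.05]]
  ]
}}

```text
time_s: 4.6
position: [0.4383, -0.3074, 0.0032]
tcp_rot: [[0.001, 0.999, 0.035], [-0.001, 0.035, -0.999], [-1.0, 0.001, 0.001]]
force: [-1.1, -0.3, 5.4]
opening: 0.685
```

Emit:
{"api": "play_rows", "payload": {
  "rows": [
    [[-0.01, 0, 0, 0, 0, 0, 0.05], [-0.04, 0, 0, 0, 0, 0, 0.05], [-0.09, 0, 0, 0, 0, 0, 0.05], [-0.14, 0, 0, 0, 0, 0, 0.05], [-0.147, 0, 0, 0, 0, 0, 0.05], [-0.147, 0, 0, 0, 0, 0, 0.05]]
  ]
}}

```text
time_s: 5.2
position: [0.4386, -0.3076, 0.1514]
tcp_rot: [[0.003, 0.999, 0.035], [-0.003, 0.035, -0.999], [-1.0, 0.003, 0.003]]
force: [-0.6, -0.3, -2.8]
opening: 0.688
```

Run:
```python
from h import *
c=cam("wrist");cv2.imwrite("pics/w2.png",c["pixels"][:,:,::-1])
d=trace("wrist","blue_tile_center");print([(x["p"],x["at"],x["mask"].sum()) for x in d])
s=read_state();print(s["time_s"],s["position"],s["opening"],s["force"])
if d: print(fit_tile([(c,d[0]["mask"])],z=s["position"][2]+.0033,guess=s["position"]))
p=s["position"];r=np.load("ramp.npy");R,t=ramp_T(r)
print(R.round(4)); print(t)
```

```text
[(0.83, [326.9, 247.3], np.int64(19540))]
5.3 [ 0.43698619 -0.30596808  0.14843839] 0.6852692247585243 [-0.58937467  0.61244187 -1.93006291]
(np.float64(0.4379302651358814), np.float64(-0.3079410608907993), np.float64(2.370433520667991), np.float64(0.4652917093142272))
[[ 0.9089  0.2525 -0.3318]
 [-0.2371  0.9676  0.0866]
 [ 0.3429  0.      0.9394]]
[0.44559915 0.02444903 0.036     ]
```

View pics/w2.png

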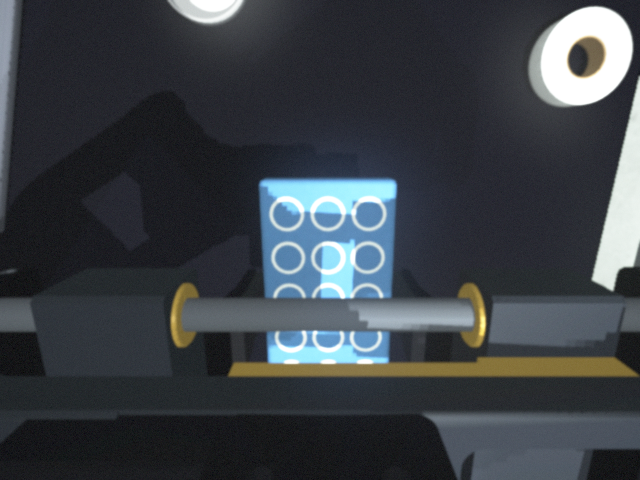

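Run:
```python
from h import *
s=read_state();p=s["position"];print(p,s["time_s"])
c=cam("wrist");d=trace("wrist","blue_tile_center");m=d[0]["mask"]
ys,xs=np.nonzero(m);print(ys.min(),xs.min(),xs.max())
Q=s["tcp_rot"]
for v in (272,300,328,356,384):
    col=np.nonzero(m[:,v])[0].min()
    P=ray(c,(v,col-.5),p[2]+.0033+.006); print(col,(Q.T@(P-p)).round(4))
```

```text
[ 0.43698619 -0.30596808  0.14843839] 5.3Traceback (most recent call last):
  File "<stdin>", line 3, in <module>
IndexError: list index out of range
```

Run:
```python
from h import *
c=cam("wrist");s=read_state();p=s["position"];print(p,s["time_s"],s["force"])
d=trace("wrist","blue_tile_center")
px=c["pixels"].astype(int)
m=d[0]["mask"] if d else (px[:,:,2]-px[:,:,0]>40)
print(len(d))
Q=s["tcp_rot"]
for v in (272,300,328,356,384):
    col=np.nonzero(m[120:,v])[0].min()+120
    P=ray(c,(v,col-.5),p[2]+.0033+.006); print(col,(Q.T@(P-p)).round(4))
```

```text
[ 0.4368807  -0.30595645  0.14749262] 5.45 [ 0.58753644  0.01210343 -1.39377487]
1
177 [-0.0094  0.0556 -0.0234]
177 [-0.0094  0.0556 -0.0115]
177 [-0.0095  0.0556  0.0003]
177 [-0.0095  0.0556  0.0122]
177 [-0.0096  0.0556  0.024 ]
```

```bash
cat >> h.py <<'E'
def goal(rx,ry,rz,dyaw=0,dpitch=0):
    """rows numbers to bring TCP to ramp coords, tool square to ramp"""
    s=read_state();p=np.array(s["position"]);Q=np.array(s["tcp_rot"])
    R,t=ramp_T(np.load("ramp.npy"))
    G=np.column_stack([-R[:,2],R[:,0],-R[:,1]])
    P=R@np.array([rx,ry,rz])+t
    sh=Q.T@(P-p); rv=np.degrees(cv2.Rodrigues(Q.T@G)[0].ravel())
    print("t",s["time_s"],"ramp pos now",(R.T@(p-t)).round(4),"shift",sh.round(4),"turn",rv.round(2),"F_ramp",(R.T@s["force"]).round(1),"open",round(s["opening"]*.087,4))
E
python3 -c "
from h import *
goal(.0574,0,.06)"
```

```text
t 5.5 ramp pos now [ 0.1089 -0.322   0.0791] shift [ 0.0365  0.0521 -0.3204] turn [16.42 -3.07 20.1 ] F_ramp [-0.7 -0.3 -1.7] open 0.0598
```

Emit:
{"api": "play_rows", "payload": {
  "rows": [
    [[0.0, 0.01, -0.05, 3, -0.6, 4, 0.05], [0.005, 0.02, -0.095, 6, -1.2, 8, 0.05], [0.01, 0.03, -0.14, 9.5, -1.9, 12, 0.05], [0.018, 0.036, -0.185, 13, -2.5, 16, 0.05], [0.025, 0.045, -0.23, 16.4, -3, 20.1, 0.05], [0.03, 0.05, -0.275, 16.4, -3, 20.1, 0.05], [0.035, 0.056, -0.32, 16.4, -3, 20.1, 0.05], [0.035, 0.056, -0.32, 16.4, -3, 20.1, 0.05], [0.035, 0.056, -0.32, 16.4, -3, 20.1, 0.05], [0.035, 0.056, -0.32, 16.4, -3, 20.1, 0.05]]
  ]
}}

```text
time_s: 6.5
position: [0.4823, 0.0153, 0.1137]
tcp_rot: [[0.333, 0.909, -0.25], [-0.087, -0.234, -0.968], [-0.939, 0.344, 0.002]]
force: [1.1, -0.4, -1.3]
opening: 0.685
```

Run:
```python
from h import *
goal(.0614,0,.04)
for n in("wrist","scene","side"):
    c=cam(n);cv2.imwrite(f"pics/{n}3.png",c["pixels"][:,:,::-1])
s=read_state();print(s["joint_positions"].round(1))
goal(.0614,0,.04)
```

```text
t 6.5 ramp pos now [0.0622 0.0005 0.06  ] shift [ 0.02   -0.0008  0.0004] turn [ 0.19  0.03 -0.07] F_ramp [ 0.7 -0.1 -1.7] open 0.0596
[-10.7  27.2 122.7  -8.3  10.  101.8]
t 6.65 ramp pos now [ 0.0633 -0.001   0.0603] shift [ 0.0203 -0.002  -0.001 ] turn [-0.03  0.09 -0.17] F_ramp [-0.9 -1.6 -1.3] open 0.0599
```

View pics/wrist3.png

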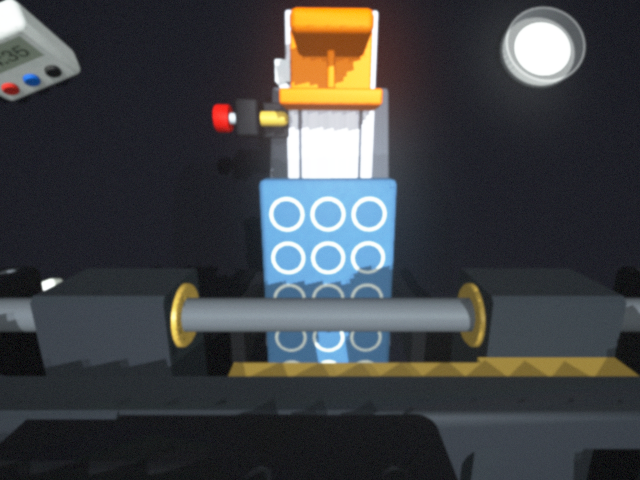

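View pics/scene3.png

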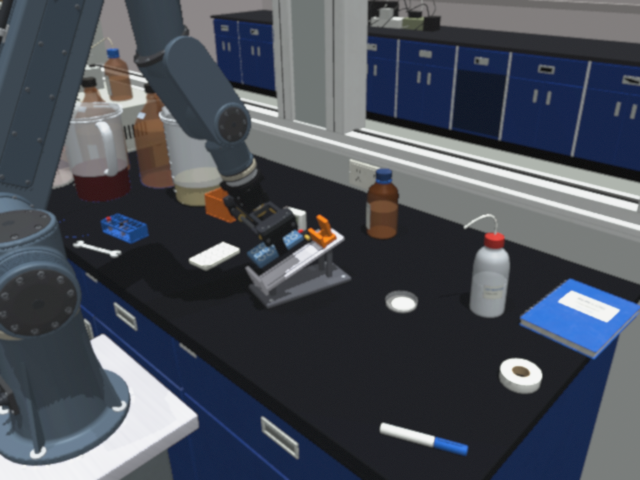

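Run:
```python
from h import *
im=cv2.imread("pics/wrist3.png")
c=cam("wrist");cc=c; 
R,t=ramp_T(np.load("ramp.npy"))
im=c["pixels"][:,:,::-1]
a,b,s=200,0,3
w=cv2.resize(im[0:190,200:460],None,fx=s,fy=s,interpolation=cv2.INTER_CUBIC)
cv2.imwrite("pics/w3raw.png",w)
L=[[(0,.026,0),(.205,.026,0),(.205,-.026,0),(0,-.026,0),(0,.026,0)],[(.152,.026,0),(.152,.026,.032),(.152,-.026,.032),(.152,-.026,0)],
[(.188,.018,.036),(.188,.018,.056),(.188,-.018,.056),(.188,-.018,.036)]]
for l in L:
    q=(proj(c,np.array(l)@R.T+t)-[a,b]+.5)*s-.5
    print(q.round())
    cv2.polylines(w,[q.astype(np.int32)],False,(0,0,255),1)
cv2.imwrite("pics/w3o.png",w)
```

```text
[[ 267. 1024.]
 [ 235.   28.]
 [ 517.   28.]
 [ 491. 1024.]
 [ 267. 1024.]]
[[245. 332.]
 [221. 313.]
 [530. 313.]
 [509. 332.]]
[[259.  65.]
 [242.  15.]
 [504.  15.]
 [490.  64.]]
```

View pics/w3o.png

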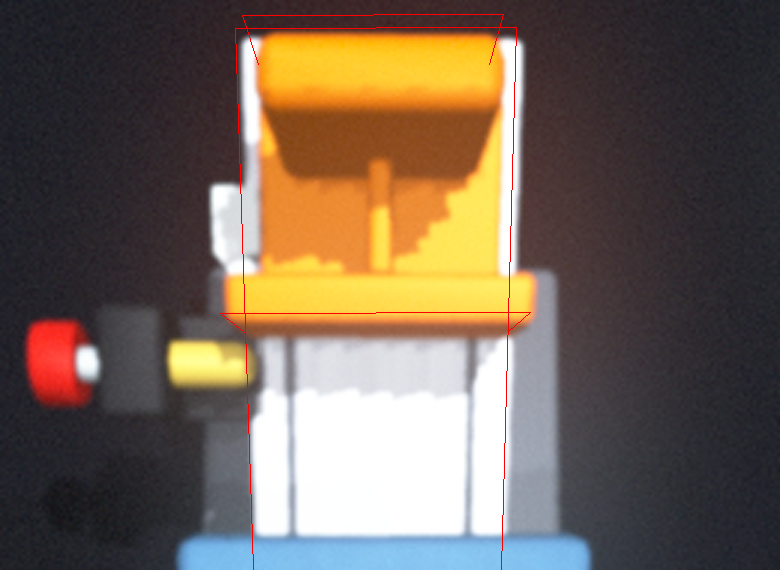

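View pics/w3raw.png

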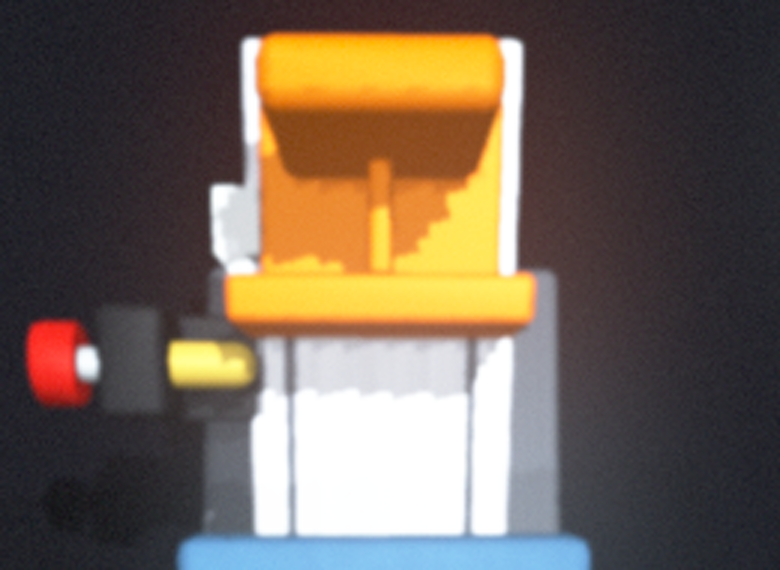

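```bash
cat > fit3.py <<'E'
from h import *
c=cam("wrist");s=3
def px(q): return (np.array(q)+.5)/s-.5+[200,0]
r0=np.load("ramp.npy")
def f(p):
    R,t=ramp_T(np.r_[p[:3]]);e=[]
    for P,q in (((.205,.026,0),(243,38)),((.205,-.026,0),(522,38))): e+=list(proj(c,R@np.array(P)+t)[0]-px(q))
    for P,q in (((.152,.026,.032),(226,320)),((.152,-.026,.032),(535,320))): e+=list((proj(c,R@np.array(P)+t)[0]-px(q))*[1,.7])
    for y,q in ((.026,(253,535)),(-.026,(508,535))):
        # edge point at that row
        a=proj(c,R@np.array((.10,y,0))+t)[0];b=proj(c,R@np.array((.15,y,0))+t)[0];qq=px(q)
        k=(qq[1]-a[1])/(b[1]-a[1]);e.append(a[0]+k*(b[0]-a[0])-qq[0])
    return np.array(e)
r=least_squares(f,r0);print(r0,r.x,(r.x-r0)*[1000,1000,57.3],f(r.x).round(1))
R,t=ramp_T(r.x)
st=read_state();print("tcp in this ramp",R.T@(st["position"]-t),"x,yaw diffs",(R.T@st["tcp_rot"]).round(3))
# tile far edge in ramp frame, top plane at tcp rz+.0093
z=(R.T@(st["position"]-t))[2]+.0093
Rc=cv2.Rodrigues(np.array(c["rvec"],float))[0];o=-Rc.T@np.array(c["tvec"]).ravel()
for q in ((182,538),(386,537),(590,538)):
    uv=px(q);d=R.T@(Rc.T@np.linalg.inv(np.array(c["intrinsics"]))@np.array([uv[0],uv[1],1.]));oo=R.T@(o-t)
    print("tile far edge in ramp",(oo+d*(z-oo[2])/d[2]).round(4))
np.save("ramp2.npy",r.x)
E
python3 fit3.py
```

```text
[ 0.44559915  0.02444903 -0.25521279] [ 0.44410231  0.02462677 -0.26119463] [-1.49683455  0.17773572 -0.34275956] [-0.5 -0.6  0.4 -0.3 -0.1  0.4  0.1  0.7  0.5 -0.3]
tcp in this ramp [ 0.06489219 -0.00069421  0.05992503] x,yaw diffs [[ 0.003  1.     0.005]
 [ 0.     0.005 -1.   ]
 [-1.     0.003 -0.   ]]
tile far edge in ramp [0.1193 0.0278 0.0692]
tile far edge in ramp [ 0.1195 -0.0011  0.0692]
tile far edge in ramp [ 0.1195 -0.03    0.0692]
```

Emit:
{"api": "play_rows", "payload": {
  "rows": [
    [[0.015, -0.002, 0, 0, 0, 0, 0.05], [0.03, -0.004, 0, 0, 0, 0, 0.05], [0.042, -0.005, 0, 0, 0, 0, 0.05], [0.05, -0.005, 0, 0, 0, 0, 0.05], [0.054, -0.005, 0, 0, 0, 0, 0.05], [0.054, -0.005, 0, 0, 0, 0, 0.05], [0.054, -0.005, 0, 0, 0, 0, 0.05]]
  ]
}}

```text
time_s: 7.45
position: [0.4965, 0.0104, 0.0622]
tcp_rot: [[0.335, 0.908, -0.253], [-0.089, -0.237, -0.967], [-0.938, 0.346, 0.001]]
force: [-0.4, -0.2, -1.5]
opening: 0.686
```

```bash
sed -i 's/"ramp.npy"/"ramp2.npy"/' h.py
python3 - <<'E'
from h import *
goal(.06,0,.0027)
E
```

```text
t 7.45 ramp pos now [ 0.06   -0.0002  0.006 ] shift [ 0.0033  0.     -0.0002] turn [ 0.31 -0.04 -0.2 ] F_ramp [-0.8 -0.3 -1.3] open 0.0597
```

Emit:
{"api": "play_rows", "payload": {
  "rows": [
    [[0.001, 0, 0, 0.3, 0, 0, 0.05], [0.002, 0, 0, 0.3, 0, 0, 0.05], [0.003, 0, 0, 0.3, 0, 0, 0.05], [0.0035, 0, 0, 0.3, 0, 0, 0.05], [0.0035, 0, 0, 0.3, 0, 0, 0.05]]
  ]
}}

```text
time_s: 7.95
position: [0.4977, 0.0105, 0.0596]
tcp_rot: [[0.336, 0.906, -0.257], [-0.089, -0.241, -0.966], [-0.938, 0.347, -0.0]]
force: [-0.7, -1.3, 4.0]
opening: 0.687
```

Run:
```python
from h import *
goal(.06,0,.0027)
```

```text
t 7.95 ramp pos now [0.0601 0.0002 0.0032] shift [ 0.0005 -0.0001  0.0002] turn [ 0.05 -0.05 -0.27] F_ramp [ 1.1 -1.5  3.8] open 0.0598
```

Emit:
{"api": "play_rows", "payload": {
  "rows": [
    [[0, -0.001, 0, 0, 0, 0, 0.05], [0, -0.002, 0, 0, 0, 0, 0.05], [0, -0.003, 0, 0, 0, 0, 0.05], [0, -0.004, 0, 0, 0, 0, 0.05], [0, -0.004, 0, 0, 0, 0, 0.05]]
  ]
}}

```text
time_s: 8.45
position: [0.4961, 0.0114, 0.059]
tcp_rot: [[0.339, 0.905, -0.256], [-0.089, -0.24, -0.967], [-0.936, 0.351, -0.001]]
force: [0.8, -0.2, 6.2]
opening: 0.682
```

Run:
```python
from h import *
goal(.055,0,.0027)
```

```text
t 8.45 ramp pos now [0.0582 0.0006 0.0032] shift [ 0.0005 -0.0032  0.0006] turn [ 0.1  -0.12 -0.48] F_ramp [ 2.9 -0.   5.6] open 0.0594
```

Emit:
{"api": "play_rows", "payload": {
  "rows": [
    [[0, -0.001, 0, 0, 0, 0, 0.05], [0, -0.002, 0, 0, 0, 0, 0.05], [0, -0.002, 0, 0, 0, 0, 0.05]]
  ]
}}

```text
time_s: 8.75
position: [0.4937, 0.012, 0.0581]
tcp_rot: [[0.337, 0.906, -0.257], [-0.088, -0.241, -0.967], [-0.937, 0.348, -0.001]]
force: [0.9, -0.9, 4.2]
opening: 0.685
```

Run:
```python
from h import *
goal(.055,0,.0027)
```

```text
t 8.75 ramp pos now [0.0556 0.0006 0.0032] shift [ 0.0005 -0.0006  0.0006] turn [ 0.07 -0.11 -0.32] F_ramp [ 2.4 -0.6  3.6] open 0.0596
```

Emit:
{"api": "play_rows", "payload": {
  "rows": [
    [[0, -0.001, 0, 0, 0, 0, 0.05], [0, -0.002, 0, 0, 0, 0, 0.05], [0, -0.002, 0, 0, 0, 0, 0.05]]
  ]
}}

```text
time_s: 9.05
position: [0.4936, 0.012, 0.0581]
tcp_rot: [[0.337, 0.906, -0.257], [-0.088, -0.242, -0.966], [-0.937, 0.348, -0.001]]
force: [3.5, -2.6, 2.2]
opening: 0.681
```

Run:
```python
from h import *
goal(.055,0,.0027)
```

```text
t 9.05 ramp pos now [0.0556 0.0006 0.0032] shift [ 0.0005 -0.0006  0.0006] turn [ 0.03 -0.09 -0.32] F_ramp [ 4.6 -1.6  0.6] open 0.0593
```

Emit:
{"api": "play_rows", "payload": {
  "rows": [
    [[0, 0.0015, 0, 0, 0, 0, 0.05], [0, 0.0015, 0, 0, 0, 0, 0.087], [0, 0.0015, 0, 0, 0, 0, 0.087], [0, 0.0015, 0, 0, 0, 0, 0.087], [0, 0.0015, 0, 0, 0, 0, 0.087], [0, 0.0015, 0, 0, 0, 0, 0.087], [-0.02, 0.0015, 0, 0, 0, 0, 0.087], [-0.05, 0.003, 0, 0, 0, 0, 0.087], [-0.07, 0.005, 0, 0, 0, 0, 0.087], [-0.07, 0.005, 0, 0, 0, 0, 0.087]]
  ]
}}

```text
time_s: 10.05
position: [0.4731, 0.0156, 0.1209]
tcp_rot: [[0.331, 0.907, -0.259], [-0.093, -0.242, -0.966], [-0.939, 0.344, 0.004]]
force: [-0.4, 0.6, -0.1]
opening: 1.001
```

Run:
```python
from h import *
goal(.055,0,.0027)
for n in("wrist","scene","side"):
    c=cam(n);cv2.imwrite(f"pics/{n}4.png",c["pixels"][:,:,::-1])
    if n=="side": cv2.imwrite("pics/side4z.png",cv2.resize(c["pixels"][225:305,235:345],None,fx=7,fy=7,interpolation=cv2.INTER_CUBIC)[:,:,::-1])
    if n=="scene": cv2.imwrite("pics/scene4z.png",cv2.resize(c["pixels"][205:310,235:375],None,fx=5.5,fy=5.5,interpolation=cv2.INTER_CUBIC)[:,:,::-1])
```

```text
t 10.05 ramp pos now [ 0.0577 -0.0012  0.0693] shift [ 0.0666 -0.0027 -0.0015] turn [ 0.05  0.25 -0.05] F_ramp [-0.5  0.5  0.1] open 0.0871
```

View pics/wrist4.png

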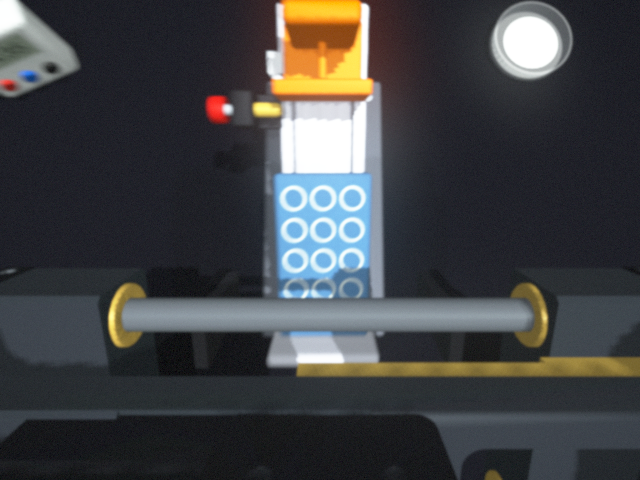

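View pics/side4z.png

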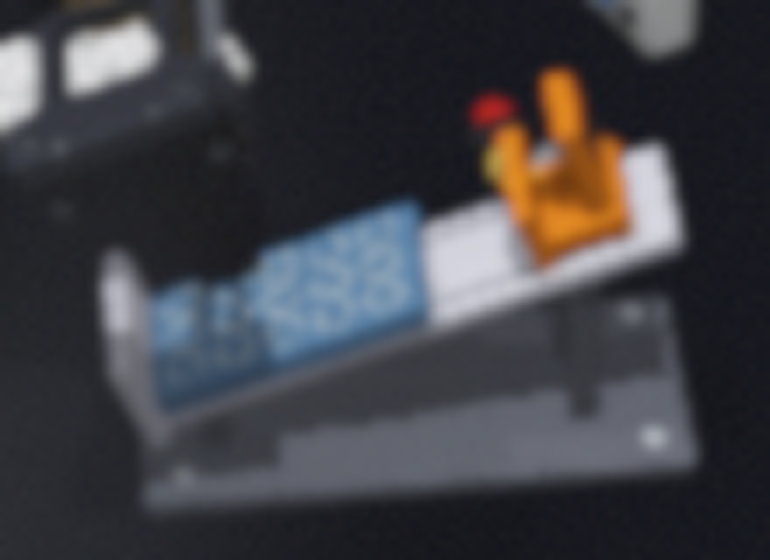

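View pics/scene4z.png

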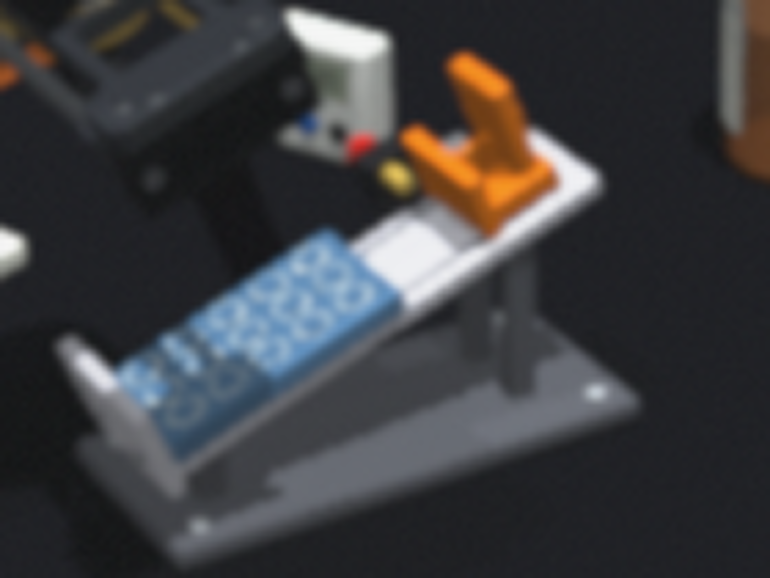

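```bash
cat >> h.py <<'E'
def goalw(P,yaw):
    s=read_state();p=np.array(s["position"]);Q=np.array(s["tcp_rot"]);a=np.radians(yaw)
    G=np.column_stack([[0,0,-1],[np.cos(a),np.sin(a),0],[np.sin(a),-np.cos(a),0]])
    print("t",s["time_s"],"pos",p.round(4),"shift",(Q.T@(np.array(P)-p)).round(4),"turn",np.degrees(cv2.Rodrigues(Q.T@G)[0].ravel()).round(2),"F",s["force"].round(1))
E
python3 -c "
from h import *
goalw((.482,.248,.15),6)"
```

```text
t 10.2 pos [0.4738 0.0152 0.1217] shift [-0.046  -0.0391 -0.2268] turn [-20.79   4.03 -20.05] F [-0.6  0.4  1.2]
```

Emit:
{"api": "play_rows", "payload": {
  "rows": [
    [[-0.03, -0.005, -0.02, 0, 0, 0, 0.087], [-0.046, -0.015, -0.065, -5, 1, -5, 0.087], [-0.046, -0.022, -0.11, -10, 2, -10, 0.087], [-0.046, -0.03, -0.155, -15, 3, -15, 0.087], [-0.046, -0.036, -0.2, -20.8, 4, -20, 0.087], [-0.046, -0.039, -0.227, -20.8, 4, -20, 0.087], [-0.046, -0.039, -0.227, -20.8, 4, -20, 0.087], [-0.046, -0.039, -0.227, -20.8, 4, -20, 0.087], [-0.046, -0.039, -0.227, -20.8, 4, -20, 0.087]]
  ]
}}

```text
time_s: 11.1
position: [0.4808, 0.2467, 0.1482]
tcp_rot: [[-0.004, 0.995, 0.104], [-0.002, 0.104, -0.995], [-1.0, -0.004, 0.002]]
force: [-0.7, 0.0, -0.6]
opening: 1.001
```

Run:
```python
from h import *
c=cam("wrist");cv2.imwrite("pics/w5.png",c["pixels"][:,:,::-1])
d=trace("wrist","white_tile_center");print([(x["p"],x["at"],x["mask"].sum()) for x in d])
s=read_state()
if d:
    r=fit_tile([(c,d[0]["mask"])],guess=(.484,.249));print(r)
    goalw((r[0],r[1],.0027),(r[2]+90)%180-90)
```

```text
[(0.87, [328.8, 220.6], np.int64(8634))]
(np.float64(0.48337508566926884), np.float64(0.2457909304424163), np.float64(6.711427938490924), np.float64(0.05625956660171597))
t 11.2 pos [0.4813 0.2467 0.1488] shift [0.1461 0.0024 0.001 ] turn [-0.77  0.06  0.16] F [ 0.3 -0.4 -0.5]
```

View pics/w5.png

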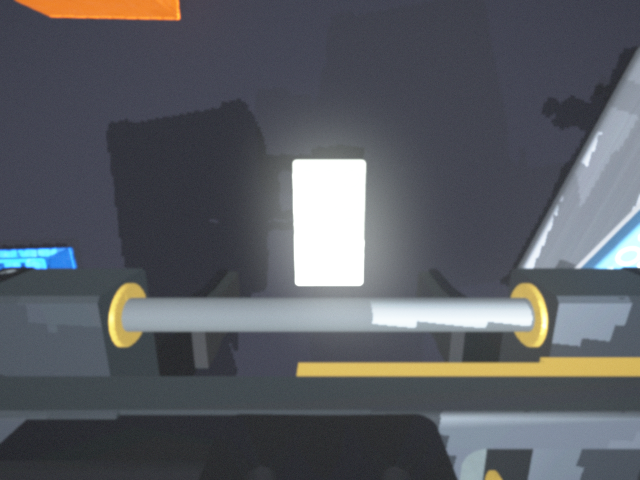

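Emit:
{"api": "play_rows", "payload": {
  "rows": [
    [[0.05, 0.0025, 0.001, -0.8, 0, 0.1, 0.087], [0.1, 0.0025, 0.001, -0.8, 0, 0.1, 0.087], [0.13, 0.0025, 0.001, -0.8, 0, 0.1, 0.087], [0.14, 0.0025, 0.001, -0.8, 0, 0.1, 0.087], [0.1445, 0.0025, 0.001, -0.8, 0, 0.1, 0.087], [0.1445, 0.0025, 0.001, -0.8, 0, 0.1, 0.087]]
  ]
}}

```text
time_s: 11.8
position: [0.4849, 0.2473, 0.0053]
tcp_rot: [[0.001, 0.993, 0.119], [0.0, 0.119, -0.993], [-1.0, 0.002, -0.0]]
force: [-0.5, 0.3, 0.9]
opening: 1.0
```

Measured x is 1.5 mm past and z 0.0053; trim slightly and close.

Emit:
{"api": "play_rows", "payload": {
  "rows": [
    [[0.001, -0.001, 0, 0, 0, 0, 0.087], [0.001, -0.001, 0, 0, 0, 0, 0.05], [0.001, -0.001, 0, 0, 0, 0, 0.05], [0.001, -0.001, 0, 0, 0, 0, 0.05], [0.001, -0.001, 0, 0, 0, 0, 0.05], [0.001, -0.001, 0, 0, 0, 0, 0.05], [0.001, -0.001, 0, 0, 0, 0, 0.05], [0.001, -0.001, 0, 0, 0, 0, 0.05]]
  ]
}}

```text
time_s: 12.6
position: [0.4834, 0.2473, 0.0039]
tcp_rot: [[0.001, 0.993, 0.119], [0.0, 0.119, -0.993], [-1.0, 0.001, -0.0]]
force: [0.2, -1.2, 4.0]
opening: 0.686
```

Emit:
{"api": "play_rows", "payload": {
  "rows": [
    [[-0.01, 0, 0, 0, 0, 0, 0.05], [-0.04, 0, 0, 0, 0, 0, 0.05], [-0.09, 0, 0, 0, 0, 0, 0.05], [-0.14, 0, 0, 0, 0, 0, 0.05], [-0.145, 0, 0, 0, 0, 0, 0.05], [-0.145, 0, 0, 0, 0, 0, 0.05], [-0.145, 0, 0, 0, 0, 0, 0.05]]
  ]
}}

```text
time_s: 13.3
position: [0.4818, 0.247, 0.1477]
tcp_rot: [[-0.003, 0.993, 0.119], [-0.0, 0.119, -0.993], [-1.0, -0.003, 0.0]]
force: [0.2, 0.2, -1.1]
opening: 0.686
```

Run:
```python
from h import *
c=cam("wrist");s=read_state();p=s["position"];Q=s["tcp_rot"];print(p)
cv2.imwrite("pics/w6.png",c["pixels"][:,:,::-1])
d=trace("wrist","white_tile_center");print(len(d))
m=d[0]["mask"] if d else (c["pixels"].min(2)>150)
for v in (272,300,328,356,384):
    col=np.nonzero(m[120:,v])[0].min()+120
    P=ray(c,(v,col-.5),p[2]+.002+.006); print(col,(Q.T@(P-p)).round(4))
goal(.0654,0,.07)
```

```text
[0.48153891 0.24688888 0.14700836]
1
177 [-0.0082  0.0558 -0.0236]
179 [-0.0082  0.055  -0.0116]
179 [-0.0082  0.055   0.0004]
179 [-0.0082  0.055   0.0124]
179 [-0.0082  0.055   0.0245]
t 13.4 ramp pos now [0.0181 0.2244 0.1113] shift [ 0.0228 -0.0288  0.2301] turn [21.6  -3.74 20.05] F_ramp [-1.6 -0.3 -0.6] open 0.0602
```

View pics/w6.png

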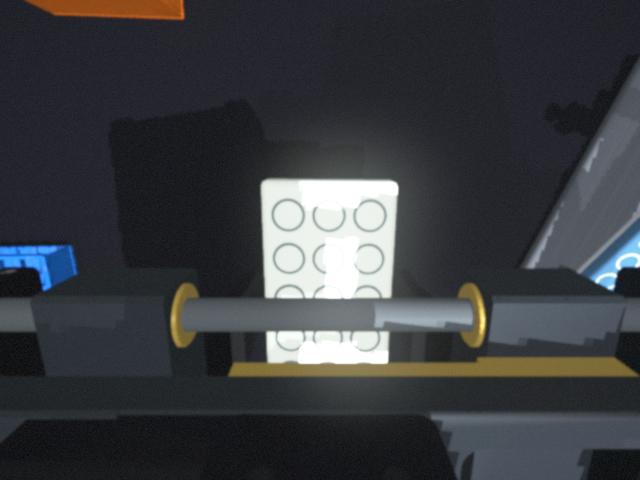

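Emit:
{"api": "play_rows", "payload": {
  "rows": [
    [[0.0, -0.003, 0.045, 4, -0.7, 4, 0.05], [0.002, -0.01, 0.09, 9, -1.5, 8, 0.05], [0.006, -0.017, 0.135, 14, -2.3, 12, 0.05], [0.012, -0.022, 0.18, 18, -3, 16, 0.05], [0.018, -0.026, 0.21, 21.6, -3.7, 20, 0.05], [0.022, -0.029, 0.23, 21.6, -3.7, 20, 0.05], [0.022, -0.029, 0.23, 21.6, -3.7, 20, 0.05], [0.022, -0.029, 0.23, 21.6, -3.7, 20, 0.05], [0.022, -0.029, 0.23, 21.6, -3.7, 20, 0.05]]
  ]
}}

```text
time_s: 14.3
position: [0.4819, 0.0161, 0.1262]
tcp_rot: [[0.334, 0.907, -0.257], [-0.086, -0.242, -0.966], [-0.939, 0.345, -0.003]]
force: [0.1, -0.6, -0.9]
opening: 0.686
```

Run:
```python
from h import *
c=cam("wrist");cv2.imwrite("pics/w7.png",c["pixels"][:,:,::-1])
goal(.0612,0,.019)
```

```text
t 14.35 ramp pos now [0.0674 0.0018 0.0717] shift [ 0.0526 -0.0063  0.002 ] turn [ 0.03 -0.18 -0.15] F_ramp [-0.7 -0.7 -1.4] open 0.0593
```

View pics/w7.png

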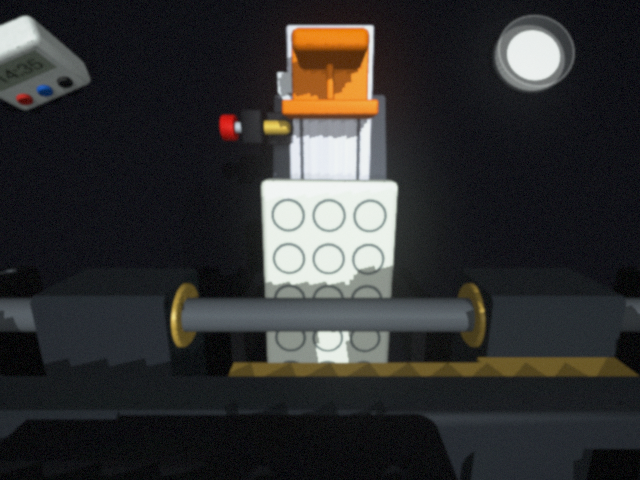

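Emit:
{"api": "play_rows", "payload": {
  "rows": [
    [[0.015, -0.003, 0.0015, 0, 0, 0, 0.05], [0.03, -0.006, 0.0015, 0, 0, 0, 0.05], [0.042, -0.006, 0.0015, 0, 0, 0, 0.05], [0.05, -0.006, 0.0015, 0, 0, 0, 0.05], [0.05, -0.006, 0.0015, 0, 0, 0, 0.05], [0.05, -0.006, 0.0015, 0, 0, 0, 0.05]]
  ]
}}

```text
time_s: 14.95
position: [0.4928, 0.012, 0.0777]
tcp_rot: [[0.335, 0.907, -0.257], [-0.086, -0.242, -0.966], [-0.938, 0.346, -0.003]]
force: [-1.0, 0.6, -1.8]
opening: 0.682
```

Run:
```python
from h import *
goal(.0602,0,.016)
```

```text
t 14.95 ramp pos now [0.0616 0.0004 0.0219] shift [ 0.0059 -0.0014  0.0004] turn [ 0.03 -0.18 -0.17] F_ramp [-1.7  0.3 -1.3] open 0.0593
```

Emit:
{"api": "play_rows", "payload": {
  "rows": [
    [[0.002, -0.001, 0, 0, 0, 0, 0.05], [0.004, -0.001, 0, 0, 0, 0, 0.05], [0.005, -0.001, 0, 0, 0, 0, 0.05], [0.006, -0.001, 0, 0, 0, 0, 0.05], [0.006, -0.001, 0, 0, 0, 0, 0.05]]
  ]
}}

```text
time_s: 15.45
position: [0.494, 0.011, 0.0719]
tcp_rot: [[0.335, 0.906, -0.258], [-0.087, -0.243, -0.966], [-0.938, 0.346, -0.003]]
force: [-0.8, 1.6, -0.0]
opening: 0.684
```

Run:
```python
from h import *
goal(.0602,0,.016)
```

```text
t 15.45 ramp pos now [ 0.0609 -0.0003  0.016 ] shift [-0.     -0.0007 -0.0003] turn [-0.03 -0.17 -0.22] F_ramp [-1.1  1.3  0.4] open 0.0595
```

Emit:
{"api": "play_rows", "payload": {
  "rows": [
    [[0.0008, 0, 0, 0, 0, 0, 0.05], [0.0008, 0, 0, 0, 0, 0, 0.05], [0.0008, -0.001, 0, 0, 0, 0, 0.05], [0.0008, -0.002, 0, 0, 0, 0, 0.05], [0.0008, -0.003, 0, 0, 0, 0, 0.05], [0.0008, -0.003, 0, 0, 0, 0, 0.05]]
  ]
}}

```text
time_s: 16.05
position: [0.4941, 0.0111, 0.0718]
tcp_rot: [[0.341, 0.904, -0.258], [-0.087, -0.243, -0.966], [-0.936, 0.352, -0.004]]
force: [-0.3, -2.2, 11.4]
opening: 0.687
```

Run:
```python
from h import *
goal(.0562,0,.016)
```

```text
t 16.05 ramp pos now [ 0.0609 -0.0002  0.0159] shift [-0.0001 -0.0047 -0.0002] turn [-0.05 -0.22 -0.57] F_ramp [ 4.1 -2.2 10.6] open 0.0598
```

Emit:
{"api": "play_rows", "payload": {
  "rows": [
    [[-0.001, 0, 0, 0, 0, 0, 0.05], [-0.001, -0.001, 0, 0, 0, 0, 0.05], [-0.001, -0.002, 0, 0, 0, 0, 0.05], [-0.001, -0.002, 0, 0, 0, 0, 0.05]]
  ]
}}

```text
time_s: 16.45
position: [0.49, 0.012, 0.0704]
tcp_rot: [[0.336, 0.906, -0.257], [-0.087, -0.242, -0.966], [-0.938, 0.347, -0.003]]
force: [0.9, -2.1, 3.9]
opening: 0.683
```

Run:
```python
from h import *
goal(.0562,0,.016)
```

```text
t 16.45 ramp pos now [ 0.0565 -0.0004  0.016 ] shift [-0.     -0.0003 -0.0004] turn [-0.02 -0.17 -0.27] F_ramp [ 2.7 -1.8  3.2] open 0.0594
```

Emit:
{"api": "play_rows", "payload": {
  "rows": [
    [[0, -0.001, 0, 0, 0, 0, 0.05], [0, -0.002, 0, 0, 0, 0, 0.05], [0, -0.002, 0, 0, 0, 0, 0.05]]
  ]
}}

```text
time_s: 16.75
position: [0.49, 0.0121, 0.0704]
tcp_rot: [[0.34, 0.905, -0.257], [-0.087, -0.242, -0.966], [-0.937, 0.35, -0.003]]
force: [2.5, -3.3, 5.8]
opening: 0.684
```

Run:
```python
from h import *
goal(.0562,0,.016)
```

```text
t 16.75 ramp pos now [ 0.0565 -0.0003  0.016 ] shift [-0.     -0.0003 -0.0003] turn [ 0.01 -0.21 -0.46] F_ramp [ 5.1 -2.5  4.3] open 0.0595
```

Emit:
{"api": "play_rows", "payload": {
  "rows": [
    [[-0.0003, 0.0015, 0, 0, 0, 0, 0.05], [-0.0003, 0.0015, 0, 0, 0, 0, 0.087], [-0.0003, 0.0015, 0, 0, 0, 0, 0.087], [-0.0003, 0.0015, 0, 0, 0, 0, 0.087], [-0.0003, 0.0015, 0, 0, 0, 0, 0.087], [-0.0003, 0.0015, 0, 0, 0, 0, 0.087], [-0.02, 0.0015, 0, 0, 0, 0, 0.087], [-0.05, 0.003, 0, 0, 0, 0, 0.087], [-0.07, 0.005, 0, 0, 0, 0, 0.087], [-0.07, 0.005, 0, 0, 0, 0, 0.087]]
  ]
}}

```text
time_s: 17.75
position: [0.4689, 0.0176, 0.1389]
tcp_rot: [[0.339, 0.905, -0.258], [-0.087, -0.243, -0.966], [-0.937, 0.35, -0.003]]
force: [-0.4, -0.4, 0.5]
opening: 1.0
```

Run:
```python
from h import *
for n in("wrist","scene","side"):
    c=cam(n);cv2.imwrite(f"pics/{n}8.png",c["pixels"][:,:,::-1])
    if n=="side": cv2.imwrite("pics/side8z.png",cv2.resize(c["pixels"][225:305,235:345],None,fx=7,fy=7,interpolation=cv2.INTER_CUBIC)[:,:,::-1])
    if n=="scene": cv2.imwrite("pics/scene8z.png",cv2.resize(c["pixels"][205:310,235:375],None,fx=5.5,fy=5.5,interpolation=cv2.INTER_CUBIC)[:,:,::-1])
goal(.21,0,.1)
```

```text
t 17.9 ramp pos now [ 0.0583 -0.0006  0.0857] shift [-0.0139  0.1517 -0.0008] turn [-0.04 -0.15 -0.16] F_ramp [0.2 0.2 0.8] open 0.0871
```

View pics/wrist8.png

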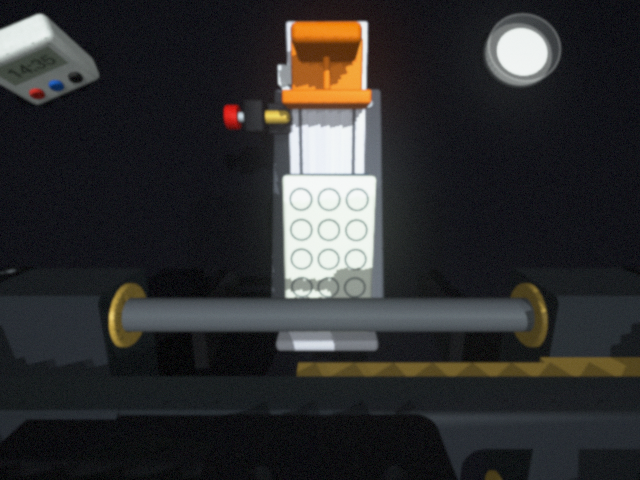

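View pics/side8z.png

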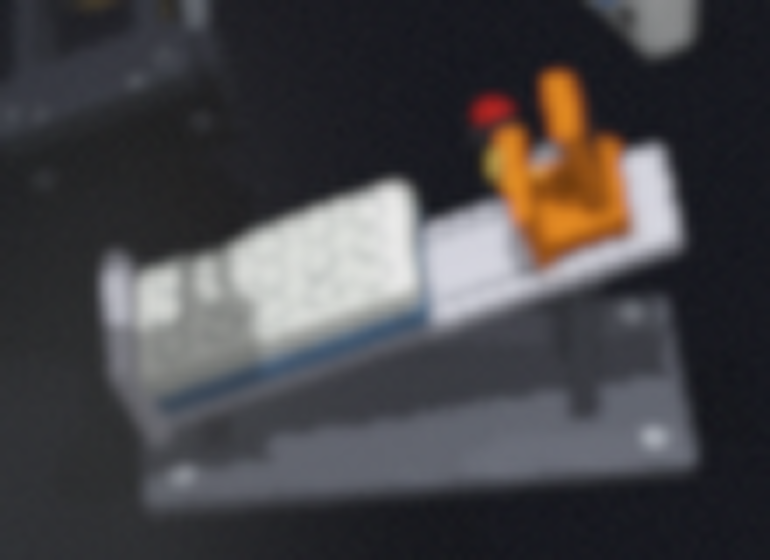

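View pics/scene8z.png

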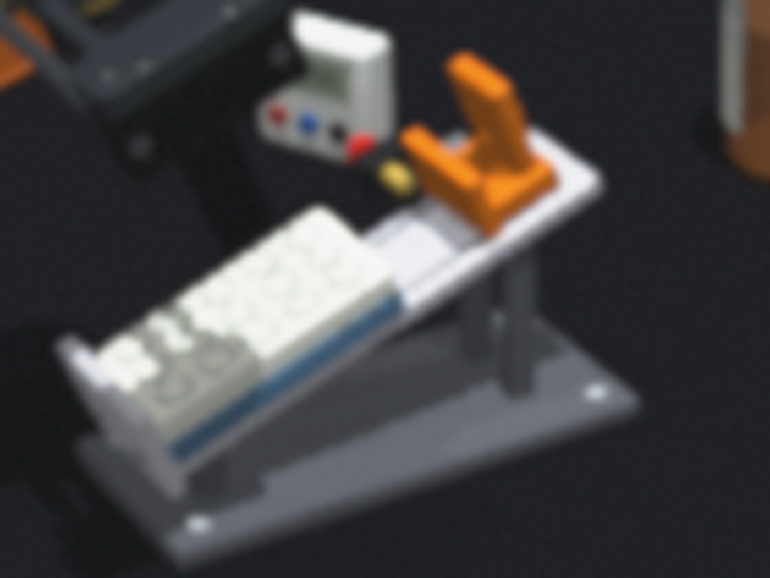

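Emit:
{"api": "play_rows", "payload": {
  "rows": [
    [[-0.03, 0, 0, 0, 0, 0, 0.0], [-0.035, 0.04, 0, 0, 0, 0, 0.0], [-0.035, 0.085, 0, 0, 0, 0, 0.0], [-0.035, 0.13, 0, 0, 0, 0, 0.0], [-0.035, 0.157, 0, 0, 0, 0, 0.0], [-0.035, 0.157, 0, 0, 0, 0, 0.0], [-0.035, 0.157, 0, 0, 0, 0, 0.0], [-0.035, 0.157, 0, 0, 0, 0, 0.0], [-0.035, 0.157, 0, 0, 0, 0, 0.0], [-0.035, 0.157, 0, 0, 0, 0, 0.0]]
  ]
}}

```text
time_s: 18.9
position: [0.5978, -0.0172, 0.2232]
tcp_rot: [[0.333, 0.907, -0.258], [-0.086, -0.243, -0.966], [-0.939, 0.344, -0.003]]
force: [-0.1, 0.1, 0.4]
opening: 0.173
```

Run:
```python
from h import *
goal(.215,0,.042)
c=cam("wrist");cv2.imwrite("pics/w9.png",c["pixels"][:,:,::-1])
c=cam("side");cv2.imwrite("pics/side9z.png",cv2.resize(c["pixels"][165:305,235:405],None,fx=4,fy=4,interpolation=cv2.INTER_CUBIC)[:,:,::-1])
```

```text
t 18.9 ramp pos now [ 0.2139 -0.0007  0.1212] shift [ 0.0792  0.0011 -0.0005] turn [-0.03 -0.15 -0.06] F_ramp [0.  0.1 0.4] open 0.015
```

View pics/w9.png

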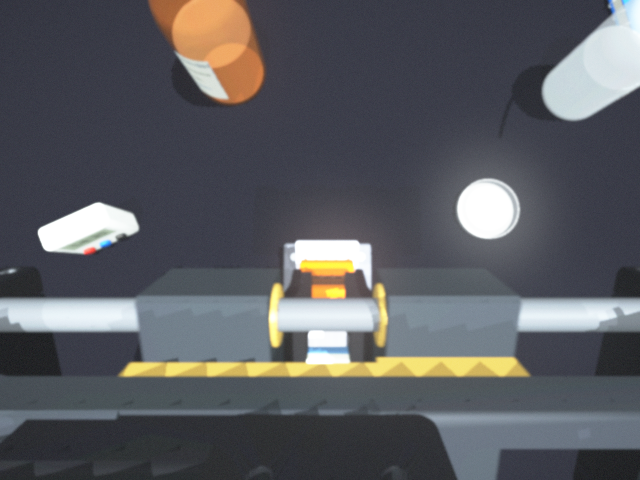

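View pics/side9z.png

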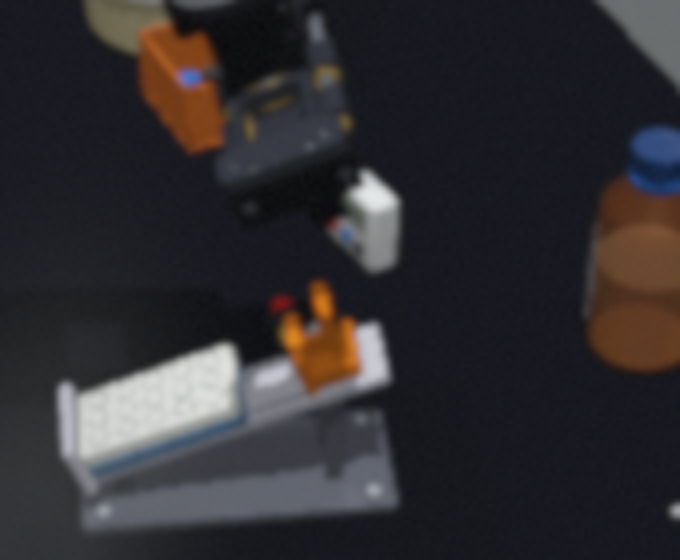

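Emit:
{"api": "play_rows", "payload": {
  "rows": [
    [[0.02, 0.003, 0, 0, 0, 0, 0.0], [0.04, 0.003, 0, 0, 0, 0, 0.0], [0.05, 0.003, 0, 0, 0, 0, 0.0], [0.06, 0.003, 0, 0, 0, 0, 0.0], [0.07, 0.003, 0, 0, 0, 0, 0.0], [0.079, 0.003, 0, 0, 0, 0, 0.0], [0.079, 0.003, 0, 0, 0, 0, 0.0]]
  ]
}}

```text
time_s: 19.7
position: [0.6279, -0.0252, 0.1496]
tcp_rot: [[0.333, 0.907, -0.258], [-0.086, -0.243, -0.966], [-0.939, 0.344, -0.003]]
force: [0.0, -0.0, -1.2]
opening: 0.004
```

Run:
```python
from h import *
goal(.2,0,.042)
c=cam("scene");cv2.imwrite("pics/scene10z.png",cv2.resize(c["pixels"][165:305,235:405],None,fx=4,fy=4,interpolation=cv2.INTER_CUBIC)[:,:,::-1])
c=cam("side");cv2.imwrite("pics/side10z.png",cv2.resize(c["pixels"][165:305,235:405],None,fx=4,fy=4,interpolation=cv2.INTER_CUBIC)[:,:,::-1])
```

```text
t 19.7 ramp pos now [ 0.2179 -0.0007  0.0414] shift [-0.0006 -0.0179 -0.0007] turn [-0.05 -0.15 -0.06] F_ramp [-0.4 -0.  -1.1] open 0.0004
```

View pics/scene10z.png

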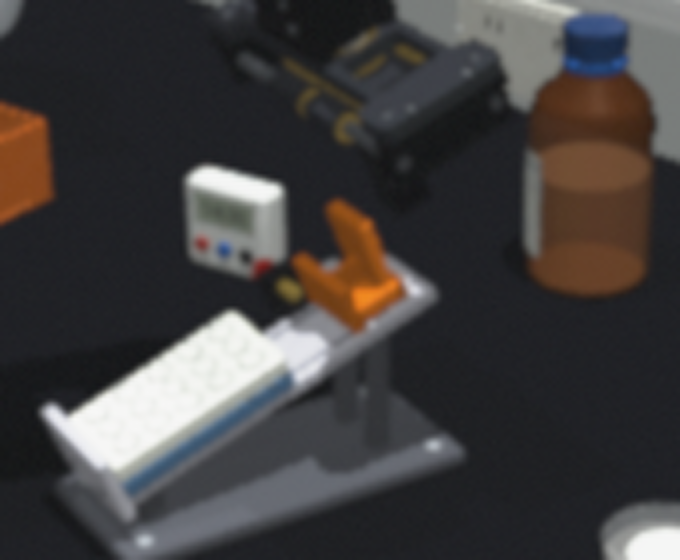

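View pics/side10z.png

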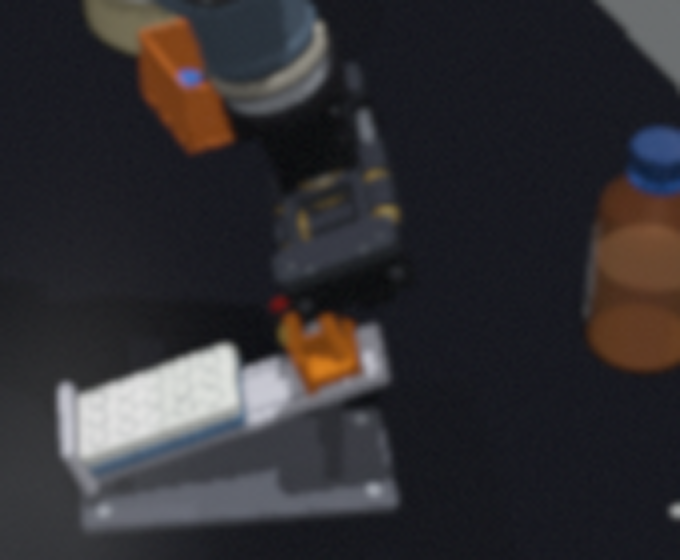

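Emit:
{"api": "play_rows", "payload": {
  "rows": [
    [[0, -0.008, 0, 0, 0, 0, 0.0], [0, -0.014, 0, 0, 0, 0, 0.0], [0, -0.018, 0, 0, 0, 0, 0.0], [0, -0.022, 0, 0, 0, 0, 0.0], [0, -0.026, 0, 0, 0, 0, 0.0], [0, -0.03, 0, 0, 0, 0, 0.0], [0, -0.034, 0, 0, 0, 0, 0.0], [0, -0.034, 0, 0, 0, 0, 0.0]]
  ]
}}

```text
time_s: 20.6
position: [0.5986, -0.0172, 0.1399]
tcp_rot: [[0.338, 0.905, -0.258], [-0.087, -0.243, -0.966], [-0.937, 0.349, -0.003]]
force: [3.0, -1.1, 2.5]
opening: 0.002
```

Run:
```python
from h import *
goal(.18,0,.042)
c=cam("side");cv2.imwrite("pics/side11z.png",cv2.resize(c["pixels"][165:305,235:405],None,fx=4,fy=4,interpolation=cv2.INTER_CUBIC)[:,:,::-1])
```

```text
t 20.6 ramp pos now [ 0.186  -0.0005  0.0428] shift [ 0.0007 -0.006  -0.0005] turn [-0.05 -0.17 -0.36] F_ramp [ 3.8 -0.3  1.3] open 0.0002
```

View pics/side11z.png

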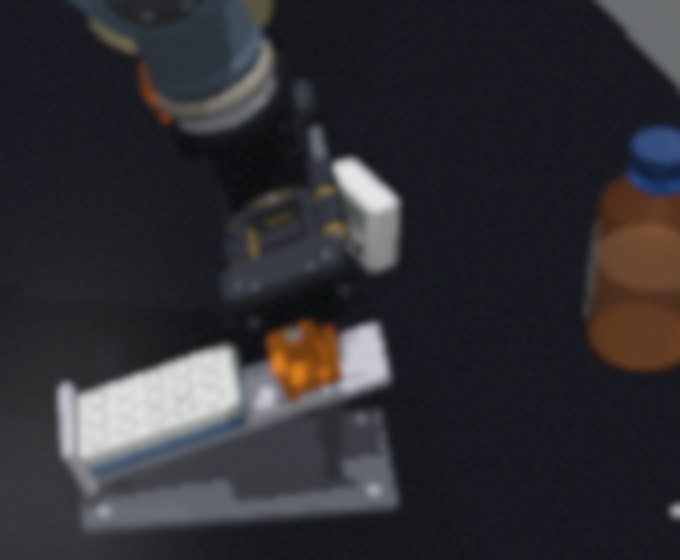

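Emit:
{"api": "play_rows", "payload": {
  "rows": [
    [[0, -0.003, 0, 0, 0, 0, 0.0], [0, -0.006, 0, 0, 0, 0, 0.0], [0, -0.009, 0, 0, 0, 0, 0.0], [0, -0.012, 0, 0, 0, 0, 0.0], [0, -0.015, 0, 0, 0, 0, 0.0], [0, -0.018, 0, 0, 0, 0, 0.0], [0, -0.018, 0, 0, 0, 0, 0.0]]
  ]
}}

```text
time_s: 21.35
position: [0.5796, -0.0121, 0.1321]
tcp_rot: [[0.332, 0.907, -0.258], [-0.086, -0.243, -0.966], [-0.939, 0.343, -0.003]]
force: [2.4, -0.3, 3.8]
opening: 0.005
```

Run:
```python
from h import *
goal(.16,0,.042)
c=cam("side");cv2.imwrite("pics/side12z.png",cv2.resize(c["pixels"][225:305,235:345],None,fx=7,fy=7,interpolation=cv2.INTER_CUBIC)[:,:,::-1])
```

```text
t 21.35 ramp pos now [ 0.1648 -0.0005  0.0421] shift [ 0.0001 -0.0048 -0.0005] turn [-0.04 -0.15 -0.01] F_ramp [3.5 0.3 2.7] open 0.0004
```

View pics/side12z.png

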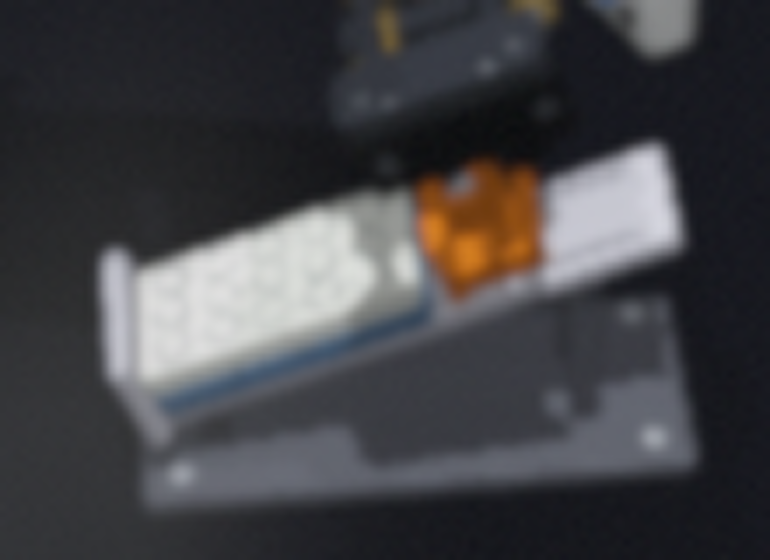

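Emit:
{"api": "play_rows", "payload": {
  "rows": [
    [[0, -0.001, 0, 0, 0, 0, 0.0], [0, -0.002, 0, 0, 0, 0, 0.0], [0, -0.0025, 0, 0, 0, 0, 0.0], [0, -0.0025, 0, 0, 0, 0, 0.0]]
  ]
}}

```text
time_s: 21.8
position: [0.5789, -0.0119, 0.1319]
tcp_rot: [[0.335, 0.906, -0.258], [-0.087, -0.243, -0.966], [-0.938, 0.346, -0.003]]
force: [3.4, -0.1, 1.0]
opening: -0.0
```

Run:
```python
from h import *
goal(.16,0,.042)
```

```text
t 21.8 ramp pos now [ 0.164  -0.0005  0.0422] shift [ 0.0002 -0.004  -0.0005] turn [-0.05 -0.16 -0.17] F_ramp [ 3.4  0.8 -0.2] open -0.0
```

Emit:
{"api": "play_rows", "payload": {
  "rows": [
    [[0, -0.001, 0, 0, 0, 0, 0.0], [0, -0.002, 0, 0, 0, 0, 0.0], [0, -0.002, 0, 0, 0, 0, 0.0]]
  ]
}}

```text
time_s: 22.1
position: [0.5768, -0.0114, 0.1311]
tcp_rot: [[0.334, 0.906, -0.258], [-0.087, -0.243, -0.966], [-0.938, 0.345, -0.003]]
force: [3.3, -0.5, 1.3]
opening: 0.006
```

Run:
```python
from h import *
goal(.16,0,.042)
```

```text
t 22.1 ramp pos now [ 0.1618 -0.0005  0.0422] shift [ 0.0002 -0.0018 -0.0005] turn [-0.05 -0.16 -0.15] F_ramp [3.5 0.4 0.1] open 0.0005
```

Emit:
{"api": "play_rows", "payload": {
  "rows": [
    [[0, 0.002, 0, 0, 0, 0, 0.0], [0, 0.004, 0, 0, 0, 0, 0.0], [0, 0.008, 0, 0, 0, 0, 0.0], [0, 0.008, 0, 0, 0, 0, 0.0]]
  ]
}}

```text
time_s: 22.5
position: [0.5831, -0.0133, 0.1334]
tcp_rot: [[0.332, 0.907, -0.258], [-0.086, -0.243, -0.966], [-0.939, 0.343, -0.002]]
force: [0.2, -0.9, -0.1]
opening: 0.005
```

Run:
```python
from h import *
goal(.16,0,.042)
c=cam("side");cv2.imwrite("pics/side13z.png",cv2.resize(c["pixels"][225:305,235:345],None,fx=7,fy=7,interpolation=cv2.INTER_CUBIC)[:,:,::-1])
```

```text
t 22.5 ramp pos now [ 0.1688 -0.0007  0.0421] shift [ 0.0001 -0.0088 -0.0007] turn [-0.04 -0.13  0.02] F_ramp [ 0.4 -0.8 -0.3] open 0.0004
```

View pics/side13z.png

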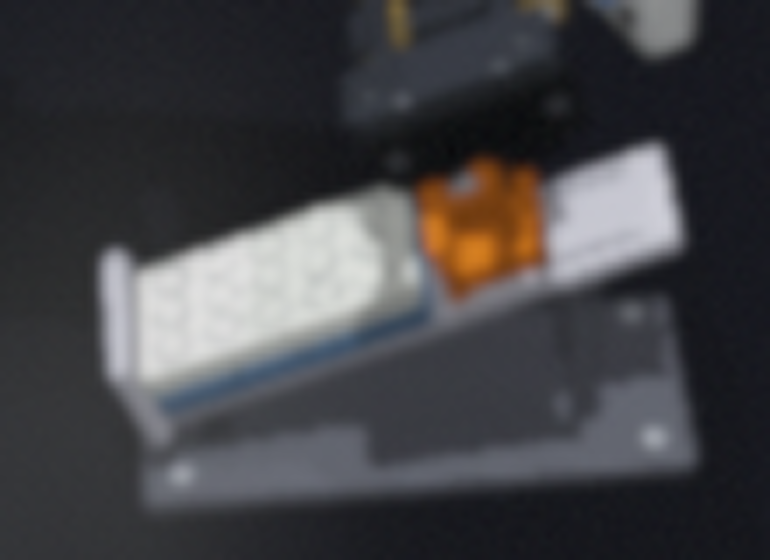

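Emit:
{"api": "play_rows", "payload": {
  "rows": [
    [[0, 0.02, 0, 0, 0, 0, 0.0], [-0.03, 0.025, 0, 0, 0, 0, 0.0], [-0.07, 0.025, 0, 0, 0, 0, 0.0], [-0.11, 0.025, 0, 0, 0, 0, 0.0], [-0.13, 0.025, 0, 0, 0, 0, 0.0], [-0.13, 0.0, 0, 0, 0, 0, 0.0], [-0.13, -0.04, 0, 0, 0, 0, 0.0], [-0.13, -0.07, 0, 0, 0, 0, 0.0], [-0.13, -0.07, 0, 0, 0, 0, 0.0], [-0.13, -0.07, 0, 0, 0, 0, 0.0]]
  ]
}}

```text
time_s: 23.55
position: [0.4765, 0.0151, 0.2316]
tcp_rot: [[0.334, 0.907, -0.258], [-0.086, -0.243, -0.966], [-0.939, 0.345, -0.003]]
force: [0.3, -0.3, 1.0]
opening: 0.007
```

Run:
```python
from h import *
goal(.16,0,.042)
for n in("wrist","scene","side"):
    c=cam(n)
    if n=="wrist": cv2.imwrite("pics/w14.png",c["pixels"][:,:,::-1]); W=c
    if n=="side": cv2.imwrite("pics/side14z.png",cv2.resize(c["pixels"][225:305,235:345],None,fx=7,fy=7,interpolation=cv2.INTER_CUBIC)[:,:,::-1])
    if n=="scene": cv2.imwrite("pics/scene14z.png",cv2.resize(c["pixels"][205:310,235:375],None,fx=5.5,fy=5.5,interpolation=cv2.INTER_CUBIC)[:,:,::-1])
```

```text
t 23.55 ramp pos now [ 0.0988 -0.0008  0.1722] shift [ 0.1303  0.061  -0.0005] turn [-0.03 -0.15 -0.11] F_ramp [ 0.7 -0.2  0.8] open 0.0006
```

View pics/w14.png

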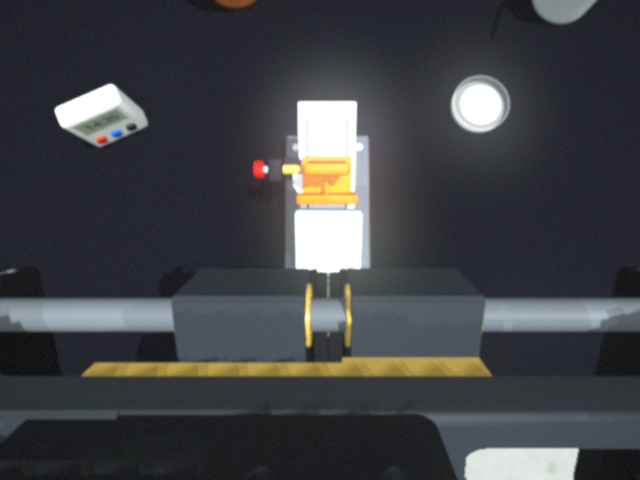

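View pics/side14z.png

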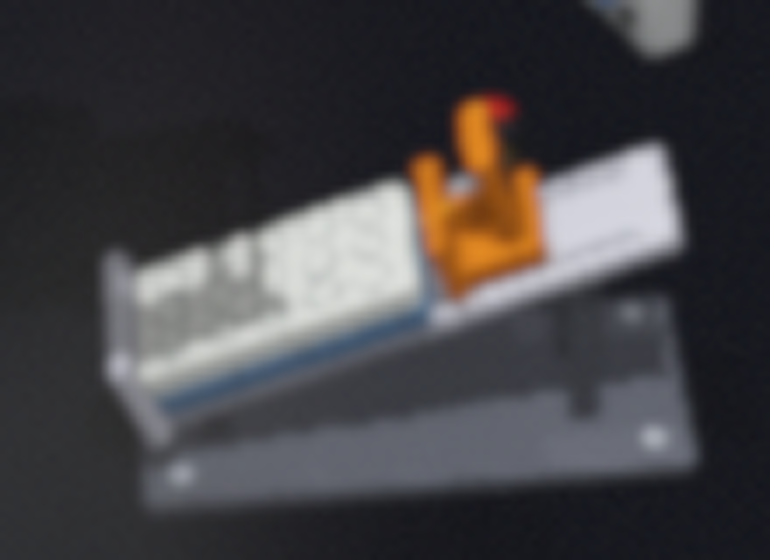

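View pics/scene14z.png

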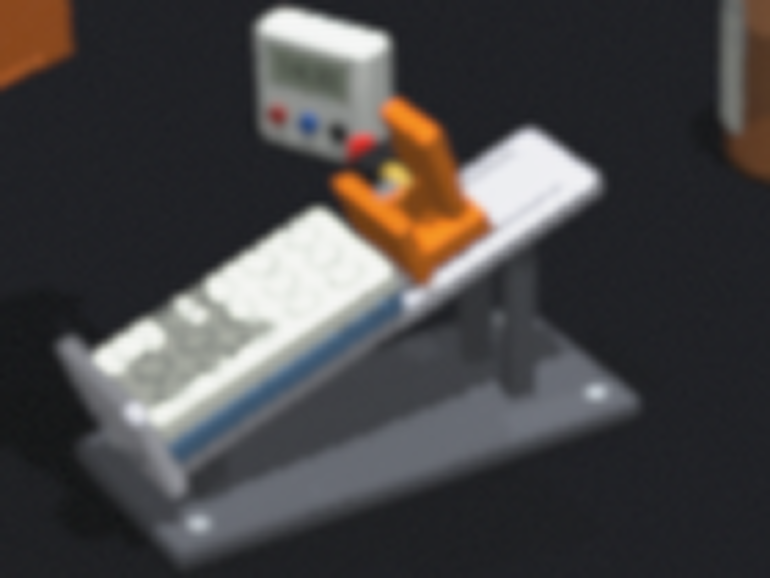

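The keeper stays forward with the fingers withdrawn. Both tiles lie flat and square against the backstop, and the bystanders stand where they were. Handing in.

```bash
python3 -c "
from rig import *
print(hand_in())"
```

```text
the job is handed in; nothing more can be done
None
```

I put the blue tile on the board, then the white one on top of it. I slid each down until the arm stopped against the backstop (about 5 N) before letting go. I then pushed the orange keeper down the slope until its catch held, and handed the job in at about 23.6 s with the arm clear.

**Tiles:** the last pictures show both lying flat, square and centred against the backstop. The white tile's upper end lines up with the blue one's to about 1 mm, by eye.

**Keeper:** its force dropped to zero when I backed off, and it stayed forward once the fingers were gone. Measured roughly from one picture, its travel was about 34 mm.

**Other things:** the timer looks unmoved in the last pictures. The petri dish and wash bottle also look undisturbed, though I compared them only by eye and the bottle only shows in part.

**Disagreements:** my first estimate of the rack's position was about 1.5 mm and 0.3° off a closer wrist view, so I used the closer one. One early network report for the blue tile was actually the keeper, and I dropped it.

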